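# Fetch the hemmed-in porcelain jar for weighing and tidy the bottle rack

### The arm

A 6-joint arm with a two-finger parallel gripper is mounted at the origin on the work surface. World frame = base frame: x ahead of the robot, y to its left, z up, the work surface at z = 0. Lengths are in mm, angles in rad, forces in N, time in s.
With the tool pointing down it reaches from about 275 to 1000 mm from the base axis. Payload 8.4 kg.
Tool frame: the origin (TCP) lies midway between the tips of the shut fingers; the grasp point (between the pads) lies 19 mm behind it; z points along the fingers, y is the direction in which the jaws open and shut (so a half turn about z gives the same grasp; the last joint's range is limited). The gripper opens to 85 mm and grips with 20 to 120 N. Pads are 22 mm wide; open, the fingers measure 114 mm over their backs; the gripper's body (76 mm by 85 mm) begins 54 mm behind the grasp point. The pads swing forward as they close: fully open they stand 13 mm farther back than shut.
Start: joints at [-1.183, 0.353, 1.633, -0, 1.155, -0.002], TCP at [237.501, -578.119, 231.281] pointing down, gripper open.
Joint ranges: [-2.63, 2.63], [-0.92, 2.1], [0.06, 2.66], [-1.3, 4.44], [0, 2.69], [-3.02, 3.02]. Speed limits (rad/s): [2.22, 2.22, 2.79, 3.14, 3.14, 3.14].

### API

Orientations are given as [roll, pitch, yaw] about the fixed x, y, z axes, in that order (R = Rz(yaw) Ry(pitch) Rx(roll)).
In Python, from rig import r gives the robot as it stands. The module is installed in compiled form; this text tells all that it offers.
- The arm moves only by the tool drive_tool, never from a script. Its argument "moves" is a list of rows, each a list of 3 entries, a list of its own where there are three numbers: the closure, from 0 (fully open) to 1 (shut), then the shift along the tool's x, y, z in cm, then the turn about the tool's z in degrees. In form: [[claw, [dx, dy, dz], roll], ...]. A call has 1 to 12 rows; each row is the pose to reach, as a shift and turn from the pose measured when the call began, along the tool's axes at that moment; what a row does not reach only later rows make up. A row lasts 1/8 s, in which the tool goes at most 62.5 mm and 10.7 degrees, less where a joint would pass 70% of its speed; a pose out of reach is approached as far as the arm can. A call with a gripper value outside its range is refused whole. The fingers move at their own pace and stop on an object; "grip_force" is the grip in N (left out, the last holds). Time passes only in rows, so rows that repeat a pose let the fingers close. It gives the time, the measured TCP pose, the force and the opening at its end, in the units of the state.
- r.sense(): the state, without advancing time (a new reading comes with each control period).
- r.grab_frame(name): name is "scene" or "top" or "wrist"; returns a dict with "color" (384x512x3 uint8, red, green, blue), "fx", "fy", "cx", "cy" (pixels), "pose" (4x4, takes a point from camera to world coordinates); the wrist camera has in their place "hand_eye" (4x4, takes a point from camera to tool coordinates, whose origin is the TCP and whose axes are the flange's). Camera axes: x right, y up, looking along -z (the intrinsics and any distortion apply to the point x, -y, -z); pixel columns grow to the right and rows downward; lengths in mm; the calibration is good to about 2 mm. A picture is of the moment at which its call begins: read the wrist's pose just before it. There is no depth.
- r.sign_off(): hands the job in, once; it reports no verdict.
Trained networks look in the newest picture that a camera, given by its name, has taken for a name from the list of things; names that differ only in an ending like _2 or _b are one class to them, and where a whole thing is asked for, a point or a joint stands for the part that bears it (a point fixed in the world has none). Each returns a list of dicts, best first, with "score" (0 to 1); they miss things now and then, are a little off and sometimes report something else, mostly with a low value. They report only what shows in the picture. A call takes as long as a camera call. They do not tell look-alikes from the thing itself.
- r.outline_of(thing, camera): "mask" (384x512 bool, what is visible of it) and "at" ([column, row] in pixels, amid what is visible of it).
- r.spot_point(thing, camera): "at" ([column, row] in pixels: a listed point, or the origin of a listed thing).
The state is a dict: "clock": time; "qpos": joint angles; "qvel": joint speeds; "joint_efforts": joint torques, N m; "eef_pos": TCP position; "tcp_rot": TCP orientation; "contact_force": force on the tool from outside, world axes, zero at the start; "wrist_torque": the same for the moment, N m; "opening": opening from 0.0 (shut) to 1.0 (fully open).
Only numpy, scipy, OpenCV 4.12 (cv2) and the standard library are available. Lean on these libraries where they do the work, as an engineer would, in place of code of your own. Each camera call takes 0.05 s, during which the arm holds its last target.

### The job

The low jar is hemmed in between two bottles in the rack: stand both bottles aside in the shallow steel tray, then set the low jar gently on the middle of the balance's round pan. After that put the bottles back upright in the rack, the tall slim one right against the rack's closed end (the end away from the divider) and the stout one right next to it, and slide the divider up against the stout one so that they cannot topple. Let no container fall over, and leave the brush pot where it stands.

Things in the scene. Friction and masses are not known exactly. Their poses are not given: they have to be found in the camera images.
- rack: Fixed grey open rack, one straight lane along its y, turned up to 0.2 rad: outside 70 (x) x 250 (y) x 40 mm high, walls 5 mm, floor top at z = 5 mm. Origin on the work surface; the lane spans x = -30..30 mm, from the closed end's inner face at y = -115 mm to y = +125 mm. At the start the low jar is in it with a bottle on either side (which is on which side varies).
- divider (a joint): Aluminium plate across the lane, 4 mm thick, top at z = 47 mm; slides along it with 1.5 N friction and stays where left. 0 = farthest from the closed end; grows (m) towards it, to 0.130. Black grip tab on the side away from the bottles: centre 18 mm in rack +y from divider_face, 30 (x) x 14 (y) mm, z = 47 to 81 mm; can be pinched across rack x.
- divider_face (a point): Centre line of the divider's face that looks to the closed end and the bottles, 27 mm above the work surface; its axes are the rack's. At rack y = 90 mm minus the joint value.
- slim_bottle: Loose tall slim white bottle with a narrow grey cap, upright: body 40 mm in diameter, straight up to 76 mm, cap 24 mm in diameter, 100 mm tall overall, about 0.12 kg. Origin at the centre of its underside, z up.
- stout_bottle: Loose stout white bottle with a grey lid as wide as itself, upright: 52 mm in diameter, 80 mm tall, sides straight (but for a shallow groove at 57 mm), about 0.18 kg. Origin at the centre of its underside, z up.
- low_jar: Loose low white jar with a white lid, in the rack between the two bottles: 46 mm in diameter, 34 mm tall, about 0.09 kg. Its top is level with the rack's walls, so it can be gripped only along the lane, once both bottles are out. Origin at the centre of its underside, z up.
- side_tray: Fixed shallow steel tray, empty: outside 100 (x) x 190 (y) mm, rim 12 mm high and 4 mm thick, floor 4 mm thick. Origin under its centre at the work surface. Room for both bottles side by side along its y. Left or right of the robot's front.
- balance: Fixed white laboratory balance, about 145 x 130 x 34 mm, with a round steel pan 96 mm in diameter whose top is 48 mm above the work surface. Origin on the pan's axis, at the work surface; the display lies towards -x. On the other side from the tray.
- brush_pot: Loose white ceramic pot of brushes, 72 mm in diameter, 80 mm tall, brushes up to 170 mm: a bystander at the +y end of the rack. Origin at the centre of its underside.
Mind the look-alikes: they are no part of the job. Leave any purple look-alike of the low_jar alone.

How it is judged (in metres and radians):
On the way, in this order (a step that is already met when the one before it is completed fails the run):
1. both bottles stand upright and released in the side tray, the low jar still in its place in the rack (x of slim_bottle in the frame of side_tray between -0.045 and 0.045 m and y of slim_bottle in the frame of side_tray between -0.09 and 0.09 m and z of each of slim_bottle, stout_bottle in the frame of side_tray below 0.01 m and contact force between the fingers and slim_bottle below 0.3 N and angle between each of slim_bottle, stout_bottle's own z axis and vertical below 0.12 rad and linear speed of each of slim_bottle, stout_bottle below 0.02 m/s and x of stout_bottle in the frame of side_tray between -0.045 and 0.045 m and y of stout_bottle in the frame of side_tray between -0.09 and 0.09 m and contact force between the fingers and stout_bottle below 0.3 N and distance of low_jar from where it was at the start of the episode below 0.03 m), for 0.2 s.
2. the low jar stands released on the middle of the balance's pan while both bottles are still in the tray (horizontal distance between low_jar and balance below 0.015 m and z of low_jar in the frame of balance between 0.042 and 0.054 m and contact force between the fingers and low_jar below 0.3 N and angle between each of low_jar, slim_bottle, stout_bottle's own z axis and vertical below 0.12 rad and linear speed of each of low_jar, slim_bottle, stout_bottle below 0.02 m/s and x of slim_bottle in the frame of side_tray between -0.045 and 0.045 m and y of slim_bottle in the frame of side_tray between -0.09 and 0.09 m and z of each of slim_bottle, stout_bottle in the frame of side_tray below 0.01 m and contact force between the fingers and slim_bottle below 0.3 N and x of stout_bottle in the frame of side_tray between -0.045 and 0.045 m and y of stout_bottle in the frame of side_tray between -0.09 and 0.09 m and contact force between the fingers and stout_bottle below 0.3 N), for 0.2 s.
At the end, for the whole second after the job is handed in: Low jar upright on the pan, within 15 mm of its centre; both bottles upright on the rack's floor, the slim one at most 15 mm from the closed end, the stout one at most 15 mm from the slim one, and the divider at most 15 mm from the stout one; all released and at rest (horizontal distance between low_jar and balance below 0.015 m and z of low_jar in the frame of balance between 0.042 and 0.054 m and contact force between the fingers and low_jar below 0.3 N and angle between each of low_jar, slim_bottle, stout_bottle's own z axis and vertical below 0.12 rad and linear speed of each of low_jar, slim_bottle, stout_bottle below 0.02 m/s and x of slim_bottle in the frame of rack between -0.013 and 0.013 m and z of slim_bottle in the frame of rack between 0 and 0.01 m and x of stout_bottle in the frame of rack between -0.013 and 0.013 m and z of stout_bottle in the frame of rack between 0 and 0.01 m and y of slim_bottle in the frame of rack below -0.08 m and horizontal distance between slim_bottle and stout_bottle below 0.061 m and y of stout_bottle in the frame of divider_face above -0.041 m and velocity of joint divider between -0.01 and 0.01 m/s); the robot touches nothing.
It fails at once if a container falls over (angle between any of slim_bottle, stout_bottle, low_jar's own z axis and vertical above 0.7 rad).
It fails at once if the low jar is banged down on the balance (more than 40 N) (contact force between low_jar and balance above 40 N).
It fails at once if the brush pot is disturbed (moved more than 20 mm) (distance of brush_pot from where it was at the start of the episode above 0.02 m).
It also fails if it takes over 141 s, if anything falls off the work surface, if the arm or the gripper's body presses on something with over 40 N, if the wrist force passes 120 N, or if a joint passes its speed limit or range.

## Working session

There is one attempt and no reset: what is moved stays moved. The work goes in short steps, Python scripts to look and compute and a tool call to move; the robot and the scene stay as the last step left them, time stands still between calls to the robot, and variables do not carry over. Pictures are saved under pics/ and viewed, and the job is handed in when it is done.

Besides the shell and the picture viewer there is one more tool, called after "Call:" in YAML: its name, and indented under it one key for each argument. drive_tool: Moves the arm, as the interface text tells. Its arguments: {"type":"object","properties":{"moves":{"type":"array"},"grip_force":{"type":"number"}},"required":["moves"]}

```bash
mkdir -p pics
python3 - <<'E'
from rig import r
import cv2,json
s=r.sense();print(s)
for n in("scene","top","wrist"):
    f=r.grab_frame(n)
    cv2.imwrite(f"pics/{n}0.png",f["color"][:,:,::-1])
    print(n,f["fx"],f["fy"],f["cx"],f["cy"],f.get("pose",f.get("hand_eye")), [k for k in f])
    for t in "rack divider divider_face slim_bottle stout_bottle low_jar side_tray balance brush_pot".split():
        print(t,[(round(d["score"],2),[round(float(x)) for x in d["at"]]) for d in r.spot_point(t,n)][:4])
E
```

```text
{'clock': 0.0, 'qpos': array([-1.18341174e+00,  3.53652746e-01,  1.63414090e+00, -1.13821739e-06,
        1.15520575e+00, -2.39289891e-03]), 'qvel': array([ 4.49993485e-04, -1.13932458e-05, -1.32091622e-03, -1.21278712e-04,
        4.58243470e-04,  1.77220226e-04]), 'joint_efforts': array([-6.47134984e-04, -6.05268717e+01, -3.42073059e+01,  8.74392049e-05,
        9.50434740e-03,  3.29758983e-06]), 'eef_pos': array([ 237.31063252, -577.67273276,  230.55591748]), 'tcp_rot': array([-3.14018591e+00, -2.32551250e-06,  3.89777944e-01]), 'contact_force': array([ 0.12474659, -0.21316695, -1.53073617]), 'wrist_torque': array([ 3.95061680e-02, -3.30784706e-02, -3.73062820e-05]), 'opening': 0.9981298329065605}
scene 359.24299615806024 359.24299615806024 255.77667244693058 190.9674139884801 [[-3.22558915e-02 -5.84480099e-01  8.10766657e-01  1.16054615e+03]
 [ 9.99254860e-01 -1.65536935e-03  3.85614352e-02  4.77559357e+01]
 [-2.11962732e-02  8.11406356e-01  5.84097975e-01  4.76681783e+02]
 [ 0.00000000e+00  0.00000000e+00  0.00000000e+00  1.00000000e+00]] ['color', 'fx', 'fy', 'cx', 'cy', 'pose']
rack [(0.75, [248, 220])]Traceback (most recent call last):
  File "<stdin>", line 9, in <module>
ValueError: it knows: balance, brush_pot, divider_face, low_jar, rack, side_tray, slim_bottle, stout_bottle
```

Run:
```python
from rig import r
import cv2,json
for n in("scene","top","wrist"):
    f=r.grab_frame(n)
    cv2.imwrite(f"pics/{n}0.png",f["color"][:,:,::-1])
    print(n,f["fx"],f["fy"],f["cx"],f["cy"],f.get("pose",f.get("hand_eye")).round(4).tolist(), [k for k in f])
    for t in "rack divider_face slim_bottle stout_bottle low_jar side_tray balance brush_pot".split():
        print(t,[(round(d["score"],2),[round(float(x),1) for x in d["at"]]) for d in r.spot_point(t,n)][:4])
```

```text
scene 359.24299615806024 359.24299615806024 255.77667244693058 190.9674139884801 [[-0.0323, -0.5845, 0.8108, 1160.5462], [0.9993, -0.0017, 0.0386, 47.7559], [-0.0212, 0.8114, 0.5841, 476.6818], [0.0, 0.0, 0.0, 1.0]] ['color', 'fx', 'fy', 'cx', 'cy', 'pose']
rack [(0.58, [244.0, 219.6])]
divider_face [(0.54, [281.9, 214.6])]
slim_bottle [(0.56, [260.6, 222.3])]
stout_bottle [(0.61, [206.9, 216.2])]
low_jar [(0.79, [220.3, 193.3]), (0.68, [231.5, 217.7])]
side_tray [(0.57, [230.9, 219.6]), (0.56, [355.3, 170.0]), (0.35, [258.9, 222.7])]
balance [(0.57, [144.8, 173.9]), (0.2, [282.9, 216.2])]
brush_pot [(0.73, [400.1, 218.6])]
top 350.80973619158453 350.80973619158453 253.14435596823543 197.27266036954077 [[0.0208, 0.9966, -0.0792, 478.1432], [-0.9998, 0.0203, -0.0072, 24.6558], [-0.0056, 0.0793, 0.9968, 885.4106], [0.0, 0.0, 0.0, 1.0]] ['color', 'fx', 'fy', 'cx', 'cy', 'pose']
rack [(0.55, [266.6, 174.8])]
divider_face [(0.5, [237.7, 165.7])]
slim_bottle [(0.84, [259.4, 174.4])]
stout_bottle [(0.76, [301.5, 179.3])]
low_jar [(0.84, [290.5, 219.1]), (0.74, [279.4, 175.7])]
side_tray [(0.55, [162.3, 244.0])]
balance [(0.74, [361.9, 246.6]), (0.72, [236.3, 166.0]), (0.41, [140.9, 179.9])]
brush_pot [(0.65, [142.4, 181.9])]
wrist 308.9444495143118 308.9444495143118 254.39491471419302 187.54500496063318 [[-0.001, 0.9525, 0.3047, 78.8633], [1.0, 0.001, -0.0, -2.1458], [-0.0004, 0.3047, -0.9525, -142.8783], [0.0, 0.0, 0.0, 1.0]] ['color', 'fx', 'fy', 'cx', 'cy', 'hand_eye']
rack []
divider_face []
slim_bottle []
stout_bottle []
low_jar []
side_tray []
balance []
brush_pot []
```

View pics/scene0.png

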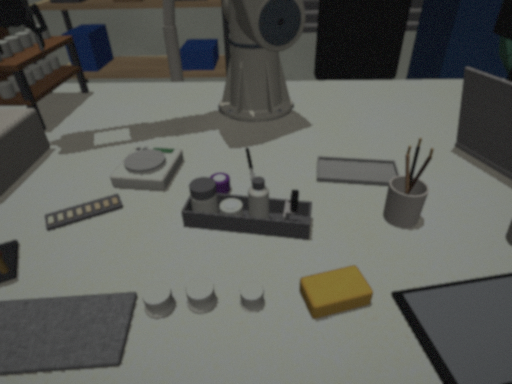

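View pics/top0.png

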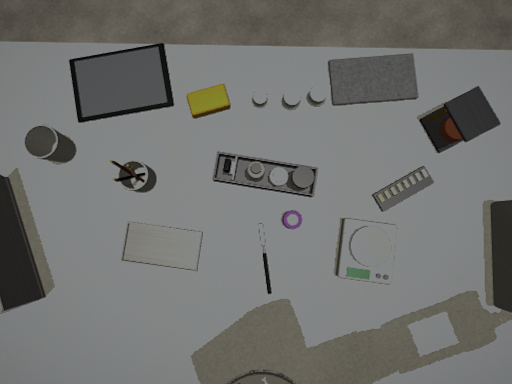

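View pics/wrist0.png

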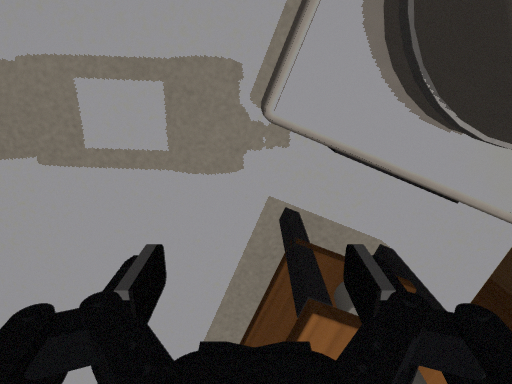

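```bash
cat > h.py <<'E'
from rig import r
import numpy as np, cv2
from scipy.spatial.transform import Rotation as R
def cam(n):
    s=r.sense(); f=r.grab_frame(n)
    if 'pose' in f: T=f['pose']
    else:
        B=np.eye(4);B[:3,:3]=R.from_euler('xyz',s['tcp_rot']).as_matrix();B[:3,3]=s['eef_pos'];T=B@f['hand_eye']
    return f,T
def ray(f,T,p,z):
    d=T[:3,:3]@np.array([(p[0]-f['cx'])/f['fx'],-(p[1]-f['cy'])/f['fy'],-1.])
    o=T[:3,3]; return o+d*(z-o[2])/d[2]
def proj(f,T,P):
    c=np.linalg.inv(T)@np.append(P,1); return np.array([f['cx']+f['fx']*c[0]/-c[2],f['cy']-f['fy']*c[1]/-c[2]])
E
python3 - <<'E'
from h import *
for n in ('top','scene'):
    f,T=cam(n)
    for t,z in dict(rack=0,divider_face=27,slim_bottle=0,stout_bottle=0,low_jar=0,side_tray=0,balance=0,brush_pot=0).items():
        for o in r.spot_point(t,n)[:2]:
            zz=z+(5 if 'bottle' in t or 'jar' in t else 0)
            print(n,t,round(o['score'],2),ray(f,T,o['at'],zz).round(1))
        for o in r.outline_of(t,n)[:2]:
            m=o['mask'].astype(np.uint8); c=max(cv2.findContours(m,0,1)[0],key=cv2.contourArea); 
            print('   mask',round(o['score'],2),m.sum(),np.round(cv2.minAreaRect(c)[0],1),np.round(cv2.boxPoints(cv2.minAreaRect(c))).tolist())
    im=f['color'][:,:,::-1]
    if n=='top': cv2.imwrite('pics/topz.png',cv2.resize(im[145:210,200:330],None,fx=6,fy=6,interpolation=2));cv2.imwrite('pics/topz2.png',cv2.resize(im[200:300,110:240],None,fx=6,fy=6,interpolation=2));cv2.imwrite('pics/topz3.png',cv2.resize(im[200:300,320:450],None,fx=6,fy=6,interpolation=2))
E
```

```text
top rack 0.8 [600.6  -1.3   0. ]
   mask 0.86 1906 [265.2 174.3] [[212.0, 181.0], [217.0, 151.0], [318.0, 168.0], [314.0, 197.0]]
   mask 0.21 278 [256.  171.5] [[248.0, 162.0], [264.0, 162.0], [264.0, 181.0], [248.0, 181.0]]
top divider_face 0.57 [622.8  71.4  27. ]
   mask 0.65 201 [230.5 169.5] [[224.0, 159.0], [237.0, 159.0], [237.0, 180.0], [224.0, 180.0]]
top slim_bottle 0.86 [609.   27.6   5. ]
   mask 0.51 276 [256.  171.5] [[248.0, 162.0], [264.0, 162.0], [264.0, 181.0], [248.0, 181.0]]
top stout_bottle 0.56 [599.  -83.6   5. ]
   mask 0.97 515 [302.  178.5] [[285.0, 181.0], [304.0, 161.0], [320.0, 177.0], [300.0, 196.0]]
top low_jar 0.83 [503.2 -63.5   5. ]
top low_jar 0.79 [597.6 -37.4   5. ]
   mask 0.81 279 [279. 176.] [[270.0, 167.0], [288.0, 167.0], [288.0, 185.0], [270.0, 185.0]]
   mask 0.73 286 [292.  219.5] [[283.0, 211.0], [301.0, 211.0], [301.0, 228.0], [283.0, 228.0]]
top side_tray 0.97 [412.1 253.4   0. ]
   mask 0.59 3167 [161.5 246.2] [[120.0, 261.0], [126.0, 220.0], [203.0, 231.0], [197.0, 272.0]]
   mask 0.24 1923 [265.3 174.1] [[212.0, 181.0], [217.0, 151.
[... 1211 characters left out ...]
 -32.6   5. ]
scene low_jar 0.65 [507.3 -64.7   5. ]
   mask 0.74 287 [221.8 181.9] [[210.0, 175.0], [225.0, 169.0], [234.0, 189.0], [219.0, 195.0]]
   mask 0.62 355 [230.5 206.5] [[219.0, 198.0], [242.0, 198.0], [242.0, 215.0], [219.0, 215.0]]
scene side_tray 0.96 [414.1 265.7   0. ]
scene side_tray 0.54 [607.4  27.1   0. ]
   mask 0.65 2025 [357.2 170.5] [[316.0, 181.0], [317.0, 155.0], [399.0, 160.0], [397.0, 186.0]]
scene balance 0.55 [ 430.9 -247.6   -0. ]
   mask 0.56 2407 [146.  167.5] [[110.0, 188.0], [111.0, 145.0], [182.0, 147.0], [181.0, 190.0]]
scene brush_pot 0.86 [585.3 311.2   0. ]
   mask 0.92 2207 [409.5 182.7] [[376.0, 220.0], [405.0, 133.0], [443.0, 145.0], [414.0, 233.0]]
```

View pics/topz.png

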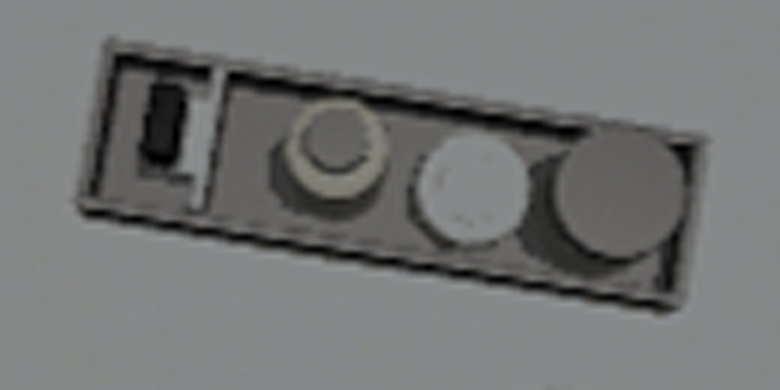

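View pics/topz3.png

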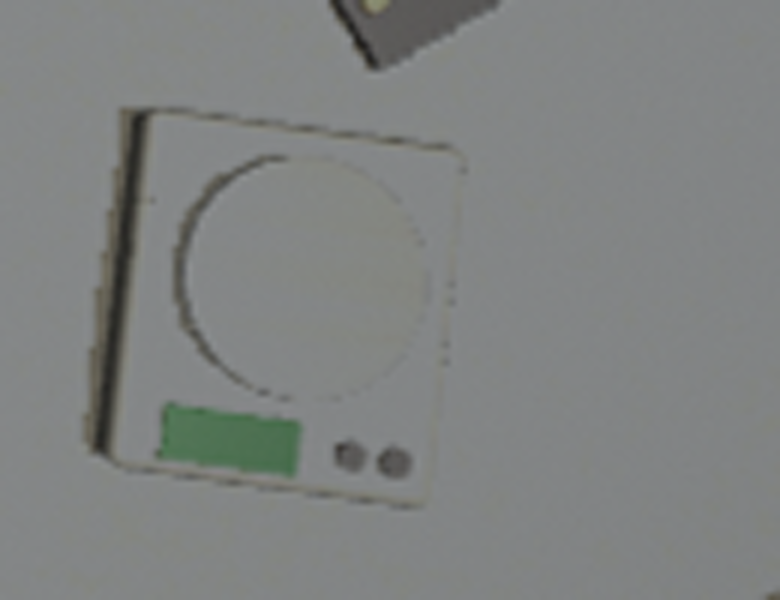

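View pics/topz2.png

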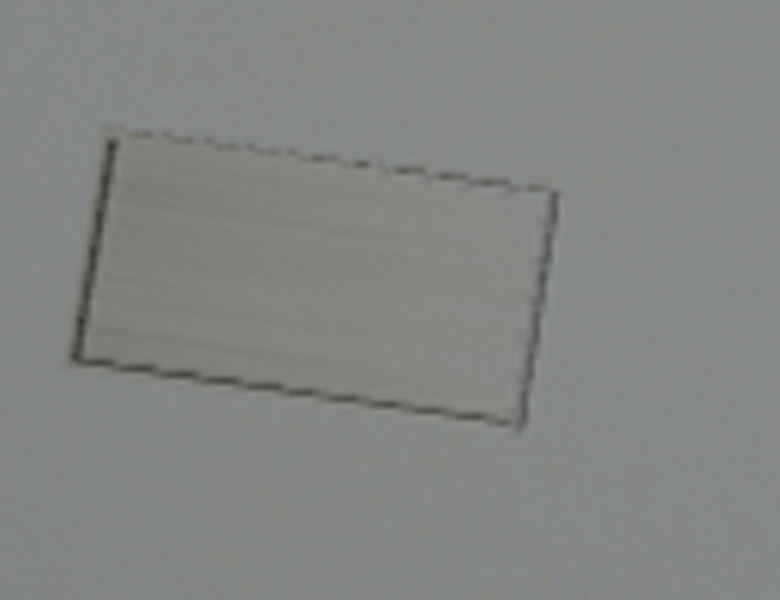

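Run:
```python
from h import *
f,T=cam('top')
def Z(pts,ox,oy,z): return [ray(f,T,(ox+(x+.5)/6-.5,oy+(y+.5)/6-.5),z)[:2] for x,y in pts]
for nm,pts,ox,oy,z in [('rack',[(108,42),(705,137),(682,308),(80,208)],200,145,40),('tray',[(108,132),(556,192),(522,427),(74,360)],110,200,12)]:
    P=np.array(Z(pts,ox,oy,z)); c=P.mean(0); d=(P[0]-P[1]+P[3]-P[2]); yaw=np.arctan2(-d[0],d[1])
    print(nm,P.round(1).tolist(),c.round(1),'yaw',yaw.round(4),'L',np.linalg.norm(P[0]-P[1]),np.linalg.norm(P[3]-P[2]),np.linalg.norm(P[0]-P[3]))
for nm,p,z,o in [('slim',(337,140),105,(200,145)),('stout',(620,190),85,(200,145)),('jar',(472,190),39,(200,145)),('pan',(303,279),48,(320,200)),('pan l',(177,279),48,(320,200)),('pan r',(428,279),48,(320,200)),('div face top',(226,75),47,(200,145)),('div face bot',(207,207),47,(200,145))]:
    print(nm,Z([p],*o,z)[0].round(1))
```

```text
rack [[655.5, 120.0], [621.3, -123.2], [551.5, -114.4], [587.2, 129.4]] [603.9   3. ] yaw -0.1427 L 245.55928989619912 246.32242111567643 68.95805710862447
tray [[480.5, 342.1], [459.6, 155.4], [363.5, 166.2], [386.7, 351.5]] [422.6 253.8] yaw -0.118 L 187.9098614348022 186.75389400100954 94.24572497379307
slim [606.4  25.8]
stout [592.5 -82.9]
jar [597.9 -29.2]
pan [ 434.5 -248.1]
pan l [ 433.5 -198.5]
pan r [ 435.6 -297.2]
div face top [641.5  71.2]
div face bot [587.7  77.5]
```

```bash
cat >> h.py <<'E'
def goto(x,y,z,yaw):
    s=r.sense(); M=R.from_euler('xyz',s['tcp_rot']).as_matrix()
    d=M.T@(np.array([x,y,z])-s['eef_pos'])/10
    a=s['tcp_rot'][2]; dy=(yaw-np.arctan2(M[1,0],M[0,0])+np.pi)%(2*np.pi)-np.pi
    print('TCP',s['eef_pos'].round(1),s['tcp_rot'].round(3),'q',s['qpos'].round(2),'F',s['contact_force'].round(1),'open',round(s['opening'],3),'t',round(s['clock'],2))
    print('shift cm',d.round(2),'roll deg',round(-np.degrees(dy),1))
C=np.array([603.7,3.0]); RY=-0.1427
def rack(x,y,c=C,yaw=RY):
    return c+np.array([np.cos(yaw),np.sin(yaw)])*x+np.array([-np.sin(yaw),np.cos(yaw)])*y
TC=np.array([422.6,253.8]); TY=-0.118
def tray(x,y): return rack(x,y,TC,TY)
E
python3 - <<'E'
from h import *
goto(590,20,230,1.428)
E
```

```text
TCP [ 237.5 -578.1  231.3] [-3.142  0.     0.39 ] q [-1.18  0.35  1.63 -0.    1.16 -0.  ] F [ 0.2  0.7 -0.1] open 0.998 t 3.2
shift cm [ 55.33 -41.93   0.13] roll deg -59.5
```

Call:
drive_tool:
  moves:
    - [0, [4.6, -3.5, 0], -5]
    - [0, [9.2, -7, 0], -10]
    - [0, [13.8, -10.5, 0], -15]
    - [0, [18.4, -14, 0], -20]
    - [0, [23, -17.5, 0], -25]
    - [0, [27.7, -21, 0], -30]
    - [0, [32.3, -24.5, 0], -35]
    - [0, [36.9, -28, 0], -40]
    - [0, [41.5, -31.5, 0], -45]
    - [0, [46, -35, 0], -50]
    - [0, [50.7, -38.4, 0], -55]
    - [0, [55.3, -41.9, 0], -59.5]
  grip_force: 35

```text
clock: 4.7
eef_pos: [590.7, 21.4, 231.5]
tcp_rot: [3.141, 0.0, 1.431]
contact_force: [0.3, -1.1, 0.8]
opening: 1.004
```

Call:
drive_tool:
  moves:
    - [0, [0, 0, 0], 0]
    - [0, [0, 0, 0], 0]
    - [0, [0, 0, 0], 0]

```text
clock: 5.08
eef_pos: [590.1, 20.3, 231.5]
tcp_rot: [3.141, 0.0, 1.43]
contact_force: [0.6, -0.1, -0.6]
opening: 1.0
```

Run:
```python
from h import *
f,T=cam('wrist'); im=f['color'][:,:,::-1].copy()
goto(*rack(0,22.9),180,1.428)
for P,c in [((*rack(-0.8,22.9),105),(0,0,255)),((*rack(-1.4,-32.7),39),(0,255,0)),((*rack(.9,-86.7),85),(255,0,0))]+[((*rack(a,b),40),(0,255,255)) for a in(-35,-30,30,35) for b in (-120,-115,125,130)]:
    cv2.circle(im,tuple(int(v) for v in proj(f,T,np.array(P)).round()),2,c,-1)
cv2.imwrite('pics/w1.png',cv2.resize(im,None,fx=1.5,fy=1.5))
```

```text
TCP [590.2  20.2 231.6] [3.141 0.    1.429] q [ 0.03  0.3   1.71 -0.    1.13  0.17] F [-0.8 -1.3  0.2] open 1.0 t 5.12
shift cm [0.77 1.58 5.16] roll deg 0.1
```

View pics/w1.png

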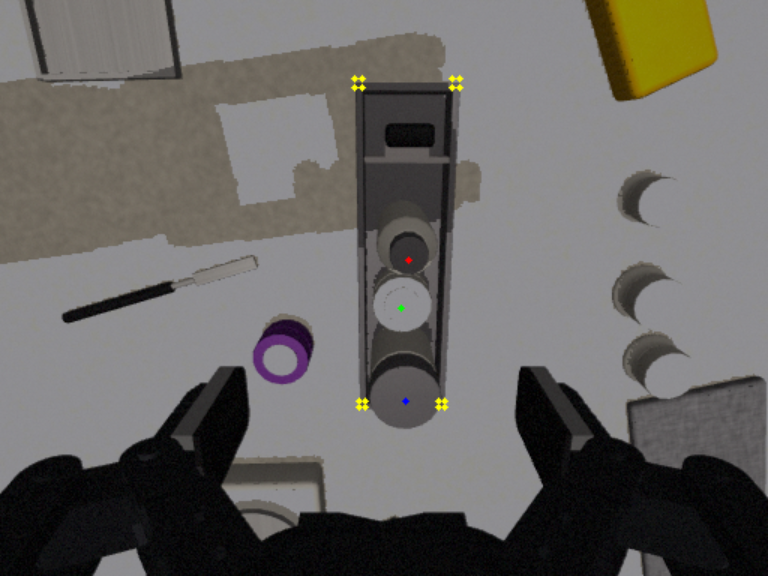

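Run:
```python
from h import *
f,T=cam('wrist')
def inv(p): d=p[:2]-C; c,s=np.cos(RY),np.sin(RY); return np.array([d[0]*c+d[1]*s,-d[0]*s+d[1]*c]).round(1)
for p,z in [((409,253),105),((403,304),39),((405,397),85),((409,159),47),((410,134),81),((410,84),40),((402,404),40)]:
    q=ray(f,T,np.array(p)/1.5,z); print(p,q.round(1),inv(q))
```

```text
(409, 253) [607.8  29.6 105. ] [ 0.3 26.9]
(403, 304) [599.8 -27.2  39. ] [  0.4 -30.4]
(405, 397) [592.4 -80.1  85. ] [  0.6 -83.9]
(409, 159) [617.4  80.2  47. ] [ 2.6 78.4]
(410, 134) [618.2  96.7  81. ] [ 1.  94.8]
(410, 84) [624.5 127.8  40. ] [  2.8 126.5]
(402, 404) [ 587.7 -114.3   40. ] [   0.8 -118.4]
```

Call:
drive_tool:
  moves:
    - [0, [1, 1.6, 2], 0]
    - [0, [1, 1.6, 5], 0]
    - [0, [1, 1.6, 9], 0]
    - [0, [1, 1.6, 13], 0]
    - [0, [1, 1.6, 16], 0]
    - [0, [1, 1.6, 18], 0]
    - [0, [1, 1.6, 18.7], 0]
    - [0, [1, 1.6, 18.7], 0]
    - [0, [1, 1.6, 18.7], 0]

```text
clock: 6.3
eef_pos: [608.5, 27.8, 45.8]
tcp_rot: [3.139, -0.0, 1.429]
contact_force: [-0.1, -0.2, 0.4]
opening: 0.998
```

Call:
drive_tool:
  moves:
    - [0.3, [0, 0, 0], 0]
    - [0.5, [0, 0, 0], 0]
    - [0.7, [0, 0, 0], 0]
    - [1, [0, 0, 0], 0]
    - [1, [0, 0, 0], 0]
    - [1, [0, 0, 0], 0]
    - [1, [0, 0, 0], 0]
    - [1, [0, 0, 0], 0]

```text
clock: 7.3
eef_pos: [608.6, 27.9, 46.3]
tcp_rot: [3.139, -0.0, 1.429]
contact_force: [-1.5, 0.0, 5.4]
opening: 0.46
```

Run:
```python
from h import *
goto(*tray(0,-45),44,np.pi/2+TY)
f,T=cam('wrist');cv2.imwrite('pics/w2.png',f['color'][:,:,::-1])
```

```text
TCP [608.6  27.9  46.3] [ 3.139 -0.     1.429] q [ 0.04  0.55  1.8  -0.    0.79  0.19] F [-1.5  0.   5.4] open 0.46 t 7.3
shift cm [ 15.24 -21.5    0.18] roll deg -1.3
```

View pics/w2.png

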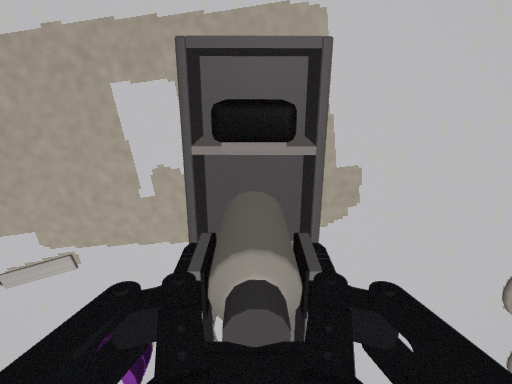

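Call:
drive_tool:
  moves:
    - [1, [0, 0, -1], 0]
    - [1, [0, 0, -3], 0]
    - [1, [0, 0, -6], 0]
    - [1, [0, 0, -9], 0]
    - [1, [1, -1.5, -10], 0]
    - [1, [3, -4.3, -10], 0]
    - [1, [5.2, -7.3, -10], 0]
    - [1, [7.4, -10.4, -10], 0]
    - [1, [9.6, -13.5, -10], -0.5]
    - [1, [11.8, -16.6, -10], -1]
    - [1, [13.8, -19.5, -10], -1.3]
    - [1, [15.2, -21.5, -10], -1.3]

```text
clock: 8.85
eef_pos: [414.2, 209.5, 145.5]
tcp_rot: [3.14, 0.0, 1.453]
contact_force: [0.8, 0.3, -0.6]
opening: 0.461
```

Run:
```python
from h import *
goto(*tray(0,-45),45.5,np.pi/2+TY)
f,T=cam('wrist');im=f['color'][:,:,::-1].copy()
for a in(-50,50):
  for b in (-95,95): cv2.circle(im,tuple(int(v) for v in proj(f,T,np.array([*tray(a,b),12]))),2,(0,255,255),-1)
cv2.imwrite('pics/w3.png',im)
```

```text
TCP [414.2 209.5 145.5] [3.14  0.    1.453] q [ 0.47  0.21  2.05 -0.    0.88  0.58] F [ 0.8  0.3 -0.6] open 0.461 t 8.85
shift cm [ 0.    0.29 10.  ] roll deg 0.0
```

View pics/w3.png

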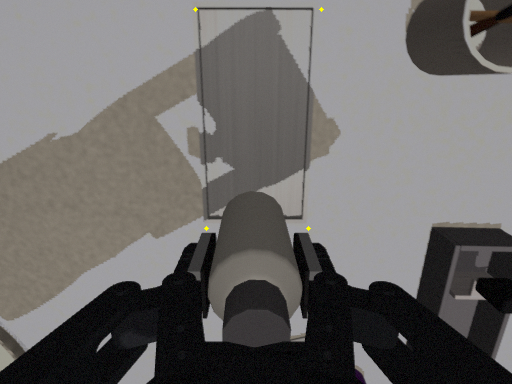

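Run:
```python
from h import *
im=cv2.imread('pics/w3.png')
im=cv2.convertScaleAbs(im,alpha=1.8)
cv2.imwrite('pics/w3z.png',np.hstack([cv2.resize(im[0:60,180:250],None,fx=5,fy=5,interpolation=0),cv2.resize(im[190:250,180:250],None,fx=5,fy=5,interpolation=0)]))
f,T=cam('wrist')
for o in r.outline_of('side_tray','wrist')[:1]:
    m=o['mask'].astype(np.uint8);c=max(cv2.findContours(m,0,1)[0],key=cv2.contourArea); print(o['score'],m.sum(),cv2.boxPoints(cv2.minAreaRect(c)))
for o in r.spot_point('side_tray','wrist')[:2]: print(o['score'],ray(f,T,o['at'],0))
```

```text
0.84 23766 [[195.   3.]
 [321.   3.]
 [321. 225.]
 [195. 225.]]
0.87 [422.61340255 261.3937195    0.        ]
```

View pics/w3z.png

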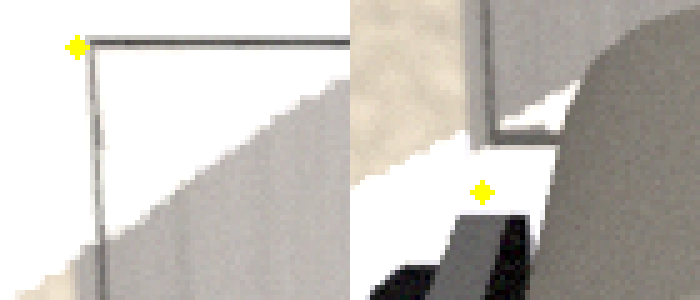

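Call:
drive_tool:
  moves:
    - [1, [0.3, 0.1, 2.5], 0]
    - [1, [0.3, 0.1, 5], 0]
    - [1, [0.3, 0.1, 7], 0]
    - [1, [0.3, 0.1, 8.5], 0]
    - [1, [0.3, 0.1, 9.5], 0]
    - [1, [0.3, 0.1, 10], 0]
    - [1, [0.3, 0.1, 10], 0]
    - [1, [0.3, 0.1, 10], 0]
    - [1, [0.3, 0.1, 10], 0]

```text
clock: 10.18
eef_pos: [418.0, 211.8, 46.1]
tcp_rot: [3.138, -0.0, 1.454]
contact_force: [-0.1, -0.3, -0.8]
opening: 0.455
```

Call:
drive_tool:
  moves:
    - [1, [0, 0, 0.08], 0]
    - [1, [0, 0, 0.14], 0]
    - [1, [0, 0, 0.14], 0]
    - [0.45, [0, 0, 0.14], 0]
    - [0.4, [0, 0, 0.1], 0]
    - [0.3, [0, 0, 0.1], 0]
    - [0, [0, 0, 0.1], 0]
    - [0, [0, 0, 0.1], 0]
    - [0, [0, 0, -2], 0]
    - [0, [0, 0, -5], 0]
    - [0, [0, 0, -9], 0]
    - [0, [0, 0, -13], 0]

```text
clock: 11.68
eef_pos: [417.3, 211.7, 177.2]
tcp_rot: [3.139, -0.0, 1.454]
contact_force: [0.3, -0.2, 0.3]
opening: 1.001
```

```bash
sed -i 's/^TC=.*;/TC=np.array([422.6,257.3]);/' h.py
python3 - <<'E'
from h import *
goto(*rack(0.5,-85),177,np.pi/2+RY)
f,T=cam('wrist');im=f['color'][:,:,::-1].copy()
cv2.imwrite('pics/w4.png',im)
E
```

```text
TCP [417.3 211.7 177.2] [ 3.139 -0.     1.454] q [ 0.47  0.17  2.01 -0.    0.95  0.59] F [ 0.3 -0.2  0.3] open 1.001 t 11.68
shift cm [-27.05  20.78   0.07] roll deg 1.5
```

View pics/w4.png

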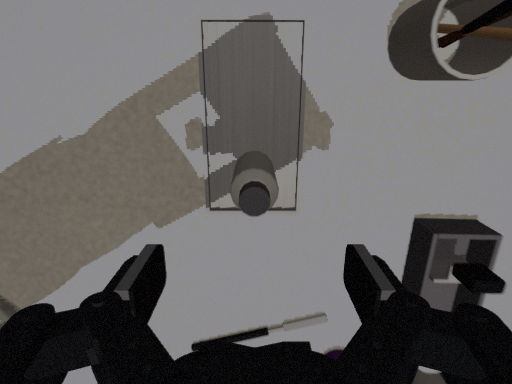

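Call:
drive_tool:
  moves:
    - [0, [-3.5, 2.7, 0], 0]
    - [0, [-7.5, 5.8, 0], 0.5]
    - [0, [-12, 9.2, 0], 1]
    - [0, [-16.5, 12.7, 0], 1.5]
    - [0, [-21, 16.2, 0], 1.5]
    - [0, [-25, 19.2, 0], 1.5]
    - [0, [-27, 20.8, 0], 1.5]
    - [0, [-27, 20.8, 3], 1.5]
    - [0, [-27, 20.8, 7], 1.5]
    - [0, [-27, 20.8, 10], 1.5]
    - [0, [-27, 20.8, 12.5], 1.5]
    - [0, [-27, 20.8, 13.2], 1.5]

```text
clock: 13.22
eef_pos: [594.6, -78.4, 49.0]
tcp_rot: [3.137, -0.004, 1.428]
contact_force: [0.5, 0.2, -0.1]
opening: 0.999
```

Call:
drive_tool:
  moves:
    - [0, [0, 0, 0], 0]
    - [0, [0, 0, 0], 0]

```text
clock: 13.48
eef_pos: [595.1, -78.2, 49.9]
tcp_rot: [3.135, -0.004, 1.428]
contact_force: [0.8, 0.2, -0.1]
opening: 0.998
```

Run:
```python
from h import *
goto(*rack(0.5,-85),45,np.pi/2+RY)
f,T=cam('wrist');im=f['color'][:,:,::-1].copy()
cv2.imwrite('pics/w5.png',im)
```

```text
TCP [595.1 -78.2  49.9] [ 3.135 -0.004  1.428] q [-0.14  0.53  1.82  0.01  0.78  0.  ] F [ 0.8  0.2 -0.1] open 0.998 t 13.47
shift cm [-0.34 -0.25  0.48] roll deg 0.0
```

View pics/w5.png

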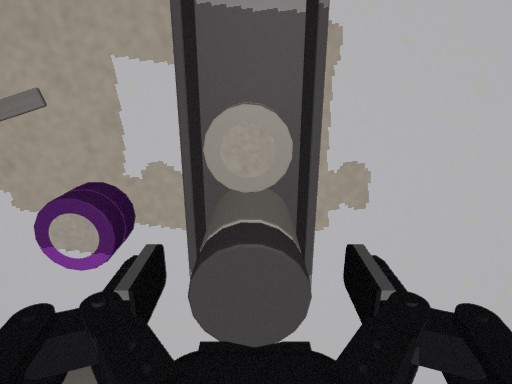

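Call:
drive_tool:
  moves:
    - [0, [-0.3, -0.2, 0.4], 0]
    - [0, [-0.3, -0.2, 0.5], 0]
    - [0, [-0.3, -0.2, 0.5], 0]
    - [0.2, [-0.3, -0.2, 0.5], 0]
    - [0.4, [-0.3, -0.2, 0.5], 0]
    - [0.6, [-0.3, -0.2, 0.5], 0]
    - [1, [-0.3, -0.2, 0.5], 0]
    - [1, [-0.3, -0.2, 0.5], 0]
    - [1, [-0.3, -0.2, 0.5], 0]
    - [1, [-0.3, -0.2, 0.5], 0]

```text
clock: 14.78
eef_pos: [592.8, -81.0, 45.2]
tcp_rot: [3.135, -0.004, 1.428]
contact_force: [-2.2, -0.3, 6.1]
opening: 0.6
```

Run:
```python
from h import *
goto(*tray(0,42),45,np.pi/2+TY)
```

```text
TCP [592.8 -81.   45.2] [ 3.135 -0.004  1.428] q [-0.14  0.54  1.83  0.01  0.77 -0.  ] F [-2.2 -0.3  6.1] open 0.6 t 14.78
shift cm [ 3.526e+01 -2.176e+01  3.000e-02] roll deg -1.4
```

Call:
drive_tool:
  moves:
    - [1, [0, 0, -1], 0]
    - [1, [0, 0, -3], 0]
    - [1, [0, 0, -6], 0]
    - [1, [0, 0, -10], 0]
    - [1, [1.5, -0.7, -13], 0]
    - [1, [5, -2.5, -14], 0]
    - [1, [9, -4.5, -14], 0]
    - [1, [13, -6.5, -14], 0]
    - [1, [17, -8.5, -14], 0]
    - [1, [21, -10.5, -14], 0]
    - [1, [25, -12.5, -14], 0]
    - [1, [28, -14.5, -14], -0.5]

```text
clock: 16.27
eef_pos: [487.8, 218.1, 186.8]
tcp_rot: [3.134, -0.005, 1.438]
contact_force: [0.3, -0.2, -2.2]
opening: 0.603
```

Run:
```python
from h import *
goto(*tray(0,42),45,np.pi/2+TY)
```

```text
TCP [487.8 218.1 186.8] [ 3.134 -0.005  1.438] q [0.42 0.26 1.88 0.   1.   0.55] F [ 0.3 -0.2 -2.2] open 0.603 t 16.27
shift cm [ 7.15 -7.16 14.16] roll deg -0.9
```

Call:
drive_tool:
  moves:
    - [1, [2, -1.8, 1], 0]
    - [1, [4, -4, 2], -0.5]
    - [1, [6, -6, 3], -0.9]
    - [1, [7.1, -7.1, 4], -0.9]
    - [1, [7.1, -7.1, 7], -0.9]
    - [1, [7.1, -7.1, 10], -0.9]
    - [1, [7.1, -7.1, 12.5], -0.9]
    - [1, [7.1, -7.1, 13.5], -0.9]
    - [1, [7.1, -7.1, 14], -0.9]
    - [1, [7.1, -7.1, 14.1], -0.9]
    - [1, [7.1, -7.1, 14.1], -0.9]

```text
clock: 17.65
eef_pos: [428.5, 298.7, 46.4]
tcp_rot: [3.133, -0.006, 1.453]
contact_force: [-0.2, -0.8, -1.7]
opening: 0.597
```

Run:
```python
from h import *
goto(*tray(0,42),44,np.pi/2+TY)
f,T=cam('wrist');im=f['color'][:,:,::-1].copy()
cv2.imwrite('pics/w6.png',im)
```

```text
TCP [428.5 298.7  46.4] [ 3.133 -0.006  1.453] q [ 0.61  0.45  2.   -0.    0.69  0.73] F [-0.2 -0.8 -1.7] open 0.597 t 17.65
shift cm [ 0.01 -0.1   0.23] roll deg 0.0
```

View pics/w6.png

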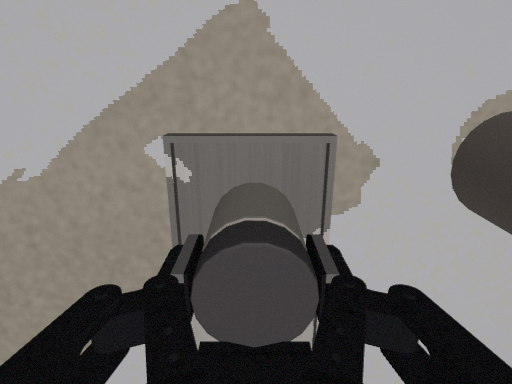

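Call:
drive_tool:
  moves:
    - [1, [0, 0, 0.12], 0]
    - [1, [0, 0, 0.22], 0]
    - [1, [0, 0, 0.24], 0]
    - [1, [0, 0, 0.24], 0]
    - [0.35, [0, 0, 0.22], 0]
    - [0.25, [0, 0, 0.2], 0]
    - [0.1, [0, 0, 0.2], 0]
    - [0, [0, 0, 0.2], 0]
    - [0, [0, 0, -2], 0]
    - [0, [0, 0, -5], 0]
    - [0, [0, 0, -9], 0]
    - [0, [0, 0, -13], 0]

```text
clock: 19.2
eef_pos: [427.0, 298.0, 177.4]
tcp_rot: [3.133, -0.006, 1.453]
contact_force: [0.7, 1.0, 0.8]
opening: 0.997
```

Run:
```python
from h import *
goto(*rack(0.5,-31.5),177,RY)
goto(*rack(0.5,-31.5),177,RY+np.pi)
f,T=cam('top');im=f['color'][:,:,::-1].copy()
cv2.imwrite('pics/top1.png',im)
```

```text
TCP [427.  298.  177.4] [ 3.133 -0.006  1.453] q [ 0.61  0.25  1.91 -0.    0.97  0.73] F [0.7 1.  0.8] open 0.997 t 19.2
shift cm [-30.38  20.97   0.06] roll deg 91.4
TCP [427.  298.  177.4] [ 3.133 -0.006  1.453] q [ 0.61  0.25  1.91 -0.    0.97  0.73] F [0.7 1.  0.8] open 0.997 t 19.2
shift cm [-30.38  20.97   0.06] roll deg -88.6
```

View pics/top1.png

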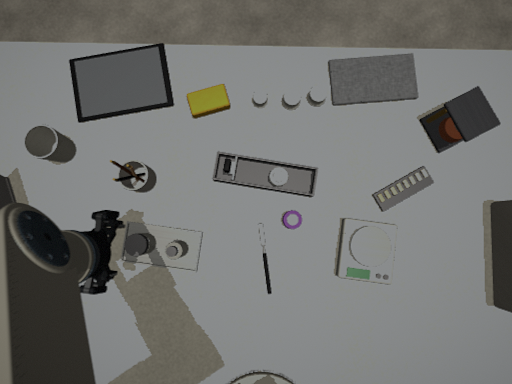

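Call:
drive_tool:
  moves:
    - [0, [-2, 1.4, 0], 9]
    - [0, [-5, 3.5, 0], 19]
    - [0, [-8.5, 6, 0], 29]
    - [0, [-12.5, 8.5, 0], 39]
    - [0, [-16.5, 11.4, 0], 49]
    - [0, [-20.5, 14.2, 0], 59]
    - [0, [-24.5, 17, 0], 69]
    - [0, [-28, 19.3, 0], 79]
    - [0, [-30, 20.7, 0], 88]
    - [0, [-30.4, 21, 0], 91.4]
    - [0, [-30.4, 21, 0], 91.4]
    - [0, [-30.4, 21, 0], 91.4]

```text
clock: 20.75
eef_pos: [601.8, -26.7, 182.1]
tcp_rot: [-3.131, -0.013, -0.14]
contact_force: [-0.4, -0.1, 0.1]
opening: 1.002
```

Run:
```python
from h import *
f,T=cam('wrist');im=f['color'][:,:,::-1].copy()
goto(*rack(0.5,-31.5),7,RY)
for P,c in [((*rack(.5,-31.5),39),(0,255,0))]+[((*rack(a,b),40),(0,255,255)) for a in(-35,-30,30,35) for b in (-120,-115,0,125,130)]:
    cv2.circle(im,tuple(int(v) for v in proj(f,T,np.array(P)).round()),2,c,-1)
cv2.imwrite('pics/w7.png',cv2.resize(im,None,fx=1.5,fy=1.5))
for o in r.outline_of('low_jar','wrist')[:2]:
    m=o['mask'].astype(np.uint8);c=max(cv2.findContours(m,0,1)[0],key=cv2.contourArea); print(o['score'],m.sum(),cv2.minEnclosingCircle(c),cv2.fitEllipse(c))
```

```text
TCP [601.9 -26.5 182.2] [-3.131 -0.013 -0.14 ] q [-0.05  0.36  1.74  0.01  1.03  1.65] F [-0.4 -0.4 -0.2] open 0.998 t 20.8
shift cm [-0.42  0.38 17.51] roll deg 0.1
0.72 346 ((76.0, 375.0), 16.124614715576172) ((76.40362548828125, 375.2569274902344), (14.757466316223145, 28.657150268554688), 64.27705383300781)
0.64 1695 ((304.625, 259.125), 25.301408767700195) ((303.6668701171875, 259.84979248046875), (40.99274826049805, 50.720970153808594), 163.4231719970703)
```

View pics/w7.png

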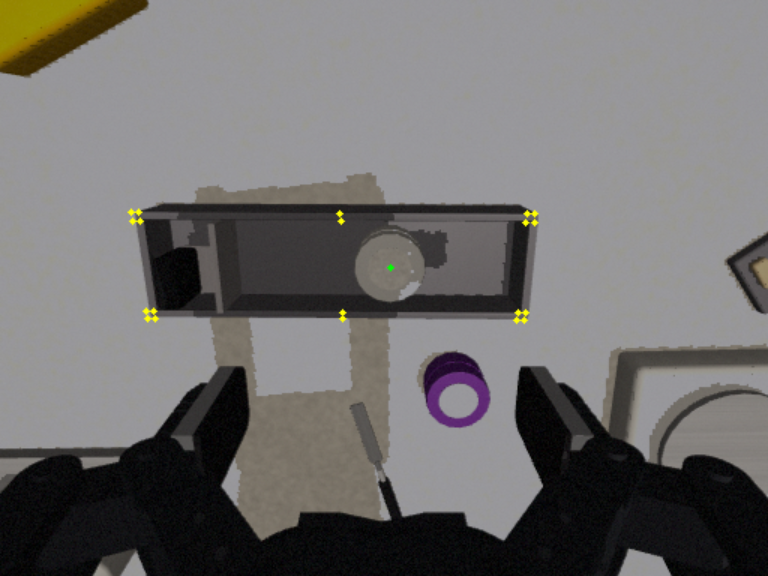

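Call:
drive_tool:
  moves:
    - [0, [-0.4, 0.4, 3], 0]
    - [0, [-0.4, 0.4, 7], 0]
    - [0, [-0.4, 0.4, 11], 0]
    - [0, [-0.4, 0.4, 14], 0]
    - [0, [-0.4, 0.4, 16], 0]
    - [0, [-0.4, 0.4, 17], 0]
    - [0, [-0.4, 0.4, 17.3], 0]
    - [0, [-0.4, 0.4, 17.3], 0]
    - [0, [-0.4, 0.4, 17.3], 0]

```text
clock: 21.98
eef_pos: [600.6, -28.5, 10.0]
tcp_rot: [-3.131, -0.015, -0.141]
contact_force: [-0.5, -0.4, 0.0]
opening: 1.001
```

Run:
```python
from h import *
f,T=cam('wrist');im=f['color'][:,:,::-1].copy()
goto(*rack(0.5,-31.5),7,RY)
cv2.imwrite('pics/w8.png',im)
```

```text
TCP [600.5 -28.5  10. ] [-3.131 -0.015 -0.141] q [-0.06  0.59  1.84  0.01  0.7   1.64] F [-0.5  0.1  1.1] open 1.004 t 22.02
shift cm [-0.09 -0.01  0.3 ] roll deg 0.1
```

View pics/w8.png

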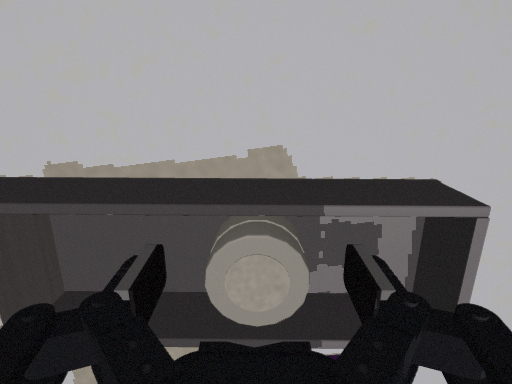

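Call:
drive_tool:
  moves:
    - [0, [0, 0, 0.2], 0]
    - [0.15, [0, 0, 0.2], 0]
    - [0.3, [0, 0, 0.2], 0]
    - [0.5, [0, 0, 0.2], 0]
    - [1, [0, 0, 0.2], 0]
    - [1, [0, 0, 0.2], 0]
    - [1, [0, 0, 0.2], 0]
    - [1, [0, 0, 0.2], 0]

```text
clock: 23.02
eef_pos: [600.6, -28.5, 8.2]
tcp_rot: [-3.131, -0.015, -0.141]
contact_force: [-2.0, -0.8, 5.8]
opening: 0.526
```

Run:
```python
from h import *
goto(434.3,-248,90,RY)
f,T=cam('wrist');im=f['color'][:,:,::-1].copy()
cv2.imwrite('pics/w9.png',im)
```

```text
TCP [600.6 -28.5   8.2] [-3.131 -0.015 -0.141] q [-0.06  0.6   1.84  0.01  0.69  1.64] F [-2.  -0.8  5.8] open 0.526 t 23.02
shift cm [-13.27  23.97  -8.63] roll deg 0.1
```

View pics/w9.png

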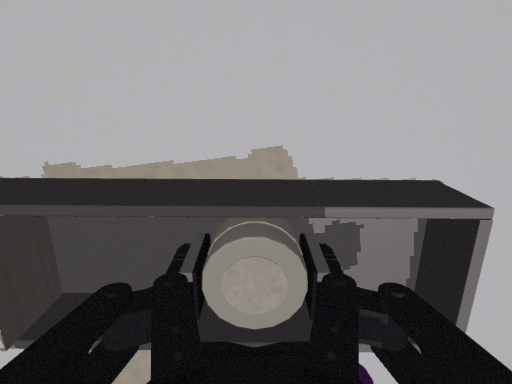

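Call:
drive_tool:
  moves:
    - [1, [0, 0, -1], 0]
    - [1, [0, 0, -3], 0]
    - [1, [0, 0, -6], 0]
    - [1, [-0.2, 0.3, -9], 0]
    - [1, [-1.4, 2.5, -10], 0]
    - [1, [-3.4, 6, -10], 0]
    - [1, [-5.5, 10, -10], 0]
    - [1, [-7.7, 14, -10], 0]
    - [1, [-10, 18, -10], 0]
    - [1, [-12, 21.8, -10], 0]
    - [1, [-13.2, 23.9, -9.5], 0]
    - [1, [-13.3, 24, -9], 0]

```text
clock: 24.58
eef_pos: [431.8, -249.5, 93.5]
tcp_rot: [-3.131, -0.014, -0.143]
contact_force: [-0.5, -0.1, -1.0]
opening: 0.525
```

Run:
```python
from h import *
goto(434.3,-248,52,RY)
f,T=cam('wrist');im=f['color'][:,:,::-1].copy()
pts=[(434.3+48*np.cos(a),-248+48*np.sin(a),48) for a in np.linspace(0,6.28,60)]
for P in pts: 
    p=tuple(int(v) for v in proj(f,T,np.array(P)).round())
    cv2.circle(im,p,1,(0,255,255),-1)
cv2.imwrite('pics/w10.png',cv2.resize(cv2.convertScaleAbs(im,alpha=1.6),None,fx=1.5,fy=1.5))
print(proj(f,T,np.array([434.3,-248,48])))
for o in r.spot_point('balance','wrist')[:2]: print(o['score'],o['at'],ray(f,T,o['at'],0))
```

```text
TCP [ 431.8 -249.5   93.5] [-3.131 -0.014 -0.143] q [-0.54  0.34  2.02  0.02  0.77  1.16] F [-0.5 -0.1 -1. ] open 0.525 t 24.57
shift cm [ 0.16 -0.13  4.16] roll deg -0.0
[255.91086544 210.55783326]
0.7 [255.7, 189.4] [ 433.98254062 -247.51091861    0.        ]
```

View pics/w10.png

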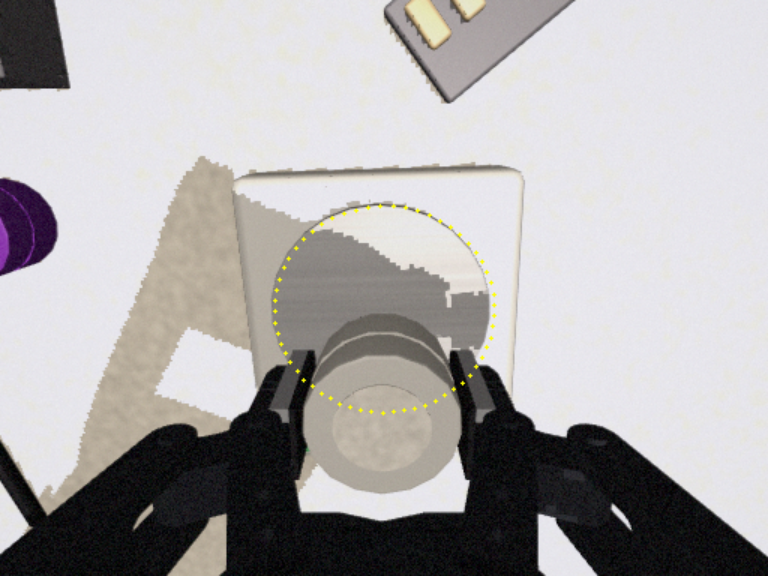

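Call:
drive_tool:
  moves:
    - [1, [0.2, -0.1, 1.2], 0]
    - [1, [0.2, -0.1, 2.4], 0]
    - [1, [0.2, -0.1, 3.2], 0]
    - [1, [0.2, -0.1, 3.6], 0]
    - [1, [0.2, -0.1, 3.8], 0]
    - [1, [0.2, -0.1, 3.9], 0]
    - [1, [0.2, -0.1, 3.9], 0]
    - [1, [0.2, -0.1, 3.9], 0]
    - [1, [0.2, -0.1, 3.9], 0]

```text
clock: 25.8
eef_pos: [435.6, -247.2, 54.4]
tcp_rot: [-3.131, -0.014, -0.142]
contact_force: [-0.0, -0.8, -1.2]
opening: 0.525
```

Call:
drive_tool:
  moves:
    - [1, [-0.1, 0, 0.05], 0]
    - [1, [-0.1, 0, 0.1], 0]
    - [1, [-0.1, 0, 0.15], 0]
    - [1, [-0.1, 0, 0.2], 0]
    - [1, [-0.1, 0, 0.24], 0]
    - [1, [-0.1, 0, 0.28], 0]
    - [1, [-0.1, 0, 0.28], 0]

```text
clock: 26.68
eef_pos: [434.7, -247.0, 51.6]
tcp_rot: [-3.131, -0.014, -0.142]
contact_force: [0.2, -0.8, -1.1]
opening: 0.523
```

Call:
drive_tool:
  moves:
    - [1, [0, 0, 0.04], 0]
    - [1, [0, 0, 0.07], 0]
    - [1, [0, 0, 0.07], 0]

```text
clock: 27.05
eef_pos: [434.8, -247.0, 51.2]
tcp_rot: [-3.131, -0.014, -0.142]
contact_force: [-2.3, 1.6, 5.7]
opening: 0.522
```

Call:
drive_tool:
  moves:
    - [0.44, [0, 0, 0], 0]
    - [0.4, [0, 0, 0], 0]
    - [0.3, [0, 0, 0], 0]
    - [0.15, [0, 0, 0], 0]
    - [0, [0, 0, 0], 0]
    - [0, [0, 0, 0], 0]
    - [0, [0, 0, -1.5], 0]
    - [0, [0, 0, -4], 0]
    - [0, [0, 0, -8], 0]
    - [0, [0, 0, -12], 0]
    - [0, [0, 0, -12.5], 0]
    - [0, [0, 0, -12.5], 0]

```text
clock: 28.55
eef_pos: [432.8, -248.2, 176.8]
tcp_rot: [-3.131, -0.015, -0.142]
contact_force: [-0.3, 0.1, -0.6]
opening: 1.004
```

Run:
```python
from h import *
goto(*tray(0,-45),176,np.pi/2+TY)
f,T=cam('wrist');im=f['color'][:,:,::-1].copy()
pts=[(434.3+48*np.cos(a),-248+48*np.sin(a),48) for a in np.linspace(0,6.28,60)]+[(434.3+23*np.cos(a),-248+23*np.sin(a),82) for a in np.linspace(0,6.28,60)]
for P in pts: 
    p=tuple(int(v) for v in proj(f,T,np.array(P)).round())
    cv2.circle(im,p,1,(0,255,255),-1)
cv2.imwrite('pics/w11.png',cv2.resize(cv2.convertScaleAbs(im,alpha=1.6),None,fx=1.5,fy=1.5))
```

```text
TCP [ 432.8 -248.2  176.8] [-3.131 -0.015 -0.142] q [-0.53  0.22  1.96  0.02  0.96  1.17] F [-0.3  0.1 -0.6] open 1.004 t 28.55
shift cm [ -8.05 -45.39   0.43] roll deg -91.4
```

View pics/w11.png

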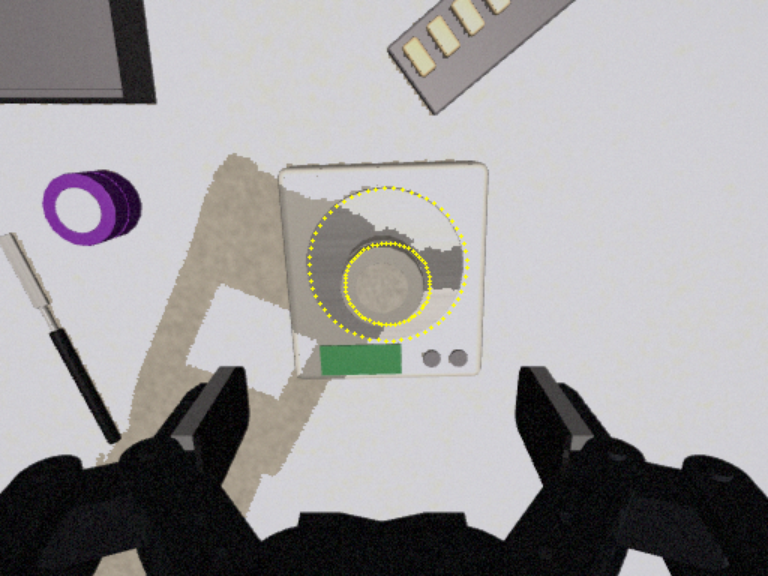

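Call:
drive_tool:
  moves:
    - [0, [-0.6, -3, 0], -8]
    - [0, [-1.3, -7.5, 0], -17]
    - [0, [-2.1, -12, 0], -26]
    - [0, [-2.9, -16.5, 0], -35]
    - [0, [-3.7, -21, 0], -44]
    - [0, [-4.5, -25.5, 0], -53]
    - [0, [-5.3, -30, 0], -62]
    - [0, [-6.1, -34.5, 0], -71]
    - [0, [-6.9, -39, 0.2], -80]
    - [0, [-7.7, -43, 0.4], -88]
    - [0, [-8, -45.4, 0.4], -91.4]
    - [0, [-8, -45.4, 0.4], -91.4]

```text
clock: 30.1
eef_pos: [416.6, 213.8, 174.7]
tcp_rot: [3.13, -0.01, 1.456]
contact_force: [-0.4, -0.7, -0.4]
opening: 1.003
```

Call:
drive_tool:
  moves:
    - [0, [0, 0, 0], 0]
    - [0, [0, 0, 0], 0]

```text
clock: 30.35
eef_pos: [416.3, 212.8, 174.2]
tcp_rot: [3.13, -0.009, 1.454]
contact_force: [0.0, 0.1, -0.1]
opening: 1.004
```

Run:
```python
from h import *
goto(417.6,211.8,46,np.pi/2+TY)
f,T=cam('wrist');im=f['color'][:,:,::-1].copy()
print(proj(f,T,np.array([417.6,211.8,104])))
cv2.imwrite('pics/w12.png',im)
```

```text
TCP [416.3 212.8 174.2] [ 3.13  -0.009  1.454] q [0.47 0.17 2.03 0.   0.93 0.58] F [ 0.   0.1 -0.1] open 1.004 t 30.35
shift cm [-0.2   0.   12.82] roll deg 0.1
[255.73799023 205.03357235]
```

View pics/w12.png

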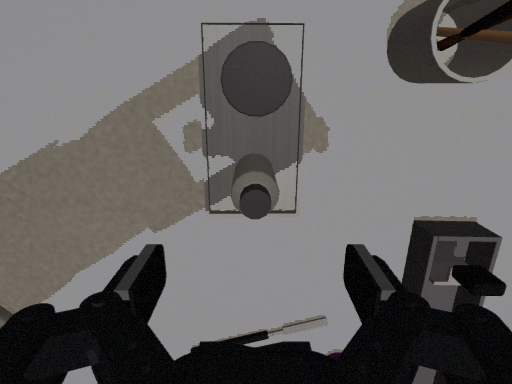

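Call:
drive_tool:
  moves:
    - [0, [-0.1, 0, 3], 0]
    - [0, [-0.1, 0, 7], 0]
    - [0, [-0.1, 0, 10], 0]
    - [0, [-0.1, 0, 12], 0]
    - [0, [-0.1, 0, 12.8], 0]
    - [0, [-0.1, 0, 13], 0]
    - [0, [-0.1, 0, 13], 0]
    - [0.3, [-0.1, 0, 13], 0]
    - [0.5, [-0.1, 0, 13], 0]
    - [1, [-0.1, 0, 13], 0]
    - [1, [-0.1, 0, 13], 0]
    - [1, [-0.1, 0, 13], 0]

```text
clock: 31.9
eef_pos: [418.1, 213.1, 44.9]
tcp_rot: [3.13, -0.01, 1.454]
contact_force: [-1.2, -0.5, 7.1]
opening: 0.462
```

Call:
drive_tool:
  moves:
    - [1, [0, 0, 0], 0]
    - [1, [0, 0, 0], 0]

```text
clock: 32.15
eef_pos: [418.1, 213.1, 44.9]
tcp_rot: [3.13, -0.01, 1.454]
contact_force: [-0.2, -0.5, 2.7]
opening: 0.458
```

Run:
```python
from h import *
goto(*rack(0,-91),150,np.pi/2+RY)
```

```text
TCP [418.1 213.1  44.9] [ 3.13  -0.01   1.454] q [0.47 0.39 2.11 0.   0.62 0.58] F [-0.2 -0.5  2.7] open 0.458 t 32.15
shift cm [-27.71  20.76 -10.52] roll deg 1.5
```

Call:
drive_tool:
  moves:
    - [1, [0, 0, -1], 0]
    - [1, [0, 0, -3], 0]
    - [1, [0, 0, -6.5], 0]
    - [1, [-1, 0.8, -10], 0]
    - [1, [-4, 3, -10.5], 0]
    - [1, [-8, 6, -10.5], 0]
    - [1, [-12, 9, -10.5], 0.5]
    - [1, [-16, 12, -10.5], 1]
    - [1, [-20, 15, -10.5], 1.5]
    - [1, [-24, 18, -10.5], 1.5]
    - [1, [-27, 20.2, -10.5], 1.5]
    - [1, [-27.7, 20.8, -10.5], 1.5]

```text
clock: 33.65
eef_pos: [592.0, -89.0, 150.2]
tcp_rot: [3.129, -0.01, 1.426]
contact_force: [0.9, 0.5, -0.9]
opening: 0.456
```

Call:
drive_tool:
  moves:
    - [1, [0, 0, 0], 0]
    - [1, [0, 0, 0], 0]

```text
clock: 33.9
eef_pos: [591.3, -88.0, 150.3]
tcp_rot: [3.13, -0.01, 1.427]
contact_force: [0.3, 0.8, -1.9]
opening: 0.454
```

Run:
```python
from h import *
goto(*rack(0,-91),46,np.pi/2+RY)
f,T=cam('wrist');im=f['color'][:,:,::-1].copy()
for P in [((*rack(a,b),40)) for a in(-35,-30,30,35) for b in (-120,-115,0,125,130)]:
    cv2.circle(im,tuple(int(v) for v in proj(f,T,np.array(P)).round()),1,(0,255,255),-1)
cv2.imwrite('pics/w13.png',cv2.resize(cv2.convertScaleAbs(im,alpha=1.6),None,fx=1.5,fy=1.5))
f,T=cam('top');im=f['color'][:,:,::-1].copy()
cv2.imwrite('pics/top3.png',cv2.resize(im[120:260,180:400],None,fx=3.5,fy=3.5))
```

```text
TCP [591.3 -88.  150.3] [ 3.13  -0.01   1.427] q [-0.16  0.39  1.77  0.01  0.96 -0.02] F [ 0.3  0.8 -1.9] open 0.454 t 33.9
shift cm [-0.02 -0.19 10.43] roll deg -0.1
```

View pics/w13.png

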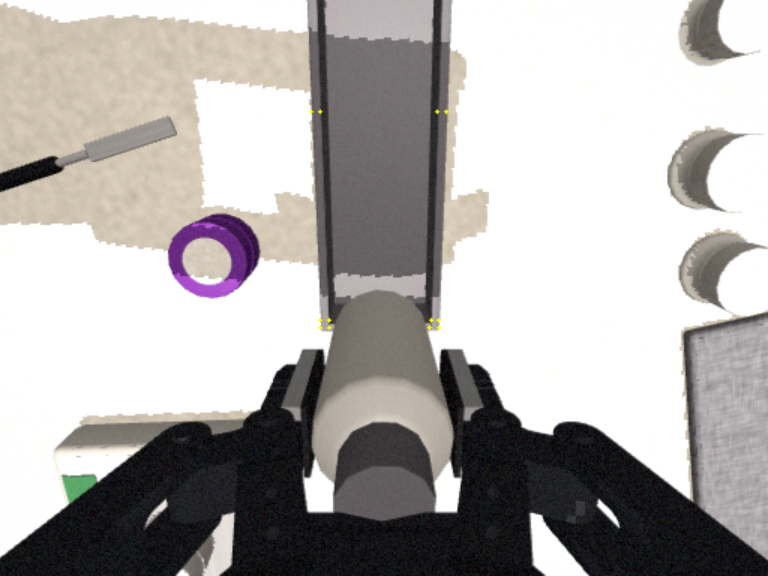

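View pics/top3.png

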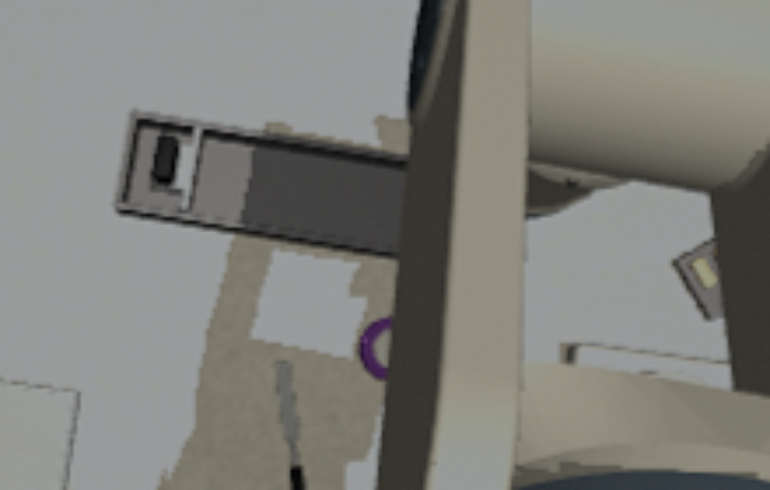

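Run:
```python
from h import *
f,T=cam('wrist')
for dy in (-4,-2,0,2,4):
    print(dy,[ (proj(f,T,np.array([*rack(a,-91+dy+b),109.4]))*1.5).round(1).tolist() for a,b in ((0,20),)])
```

```text
-4 [[379.3, 292.7]]
-2 [[379.3, 288.2]]
0 [[379.3, 283.6]]
2 [[379.3, 279.1]]
4 [[379.2, 274.5]]
```

Call:
drive_tool:
  moves:
    - [1, [0.2, -0.3, 1], 0]
    - [1, [0.2, -0.3, 3], 0]
    - [1, [0.2, -0.3, 5], 0]
    - [1, [0.2, -0.3, 7], 0]
    - [1, [0.2, -0.3, 8.5], 0]
    - [1, [0.2, -0.3, 9.5], 0]
    - [1, [0.2, -0.3, 10], 0]
    - [1, [0.2, -0.3, 10], 0]
    - [1, [0.2, -0.3, 10], 0]

```text
clock: 35.17
eef_pos: [590.6, -84.9, 50.9]
tcp_rot: [3.128, -0.01, 1.427]
contact_force: [0.8, -0.4, -0.9]
opening: 0.456
```

Run:
```python
from h import *
goto(*rack(0,-89),46,np.pi/2+RY)
f,T=cam('wrist');im=f['color'][:,:,::-1].copy()
cv2.imwrite('pics/w14.png',cv2.resize(cv2.convertScaleAbs(im,alpha=1.6),None,fx=1.5,fy=1.5))
```

```text
TCP [590.6 -84.9  50.9] [ 3.128 -0.01   1.427] q [-0.15  0.53  1.83  0.01  0.77 -0.02] F [ 0.8 -0.4 -0.9] open 0.456 t 35.17
shift cm [-0.02  0.04  0.49] roll deg -0.1
```

View pics/w14.png

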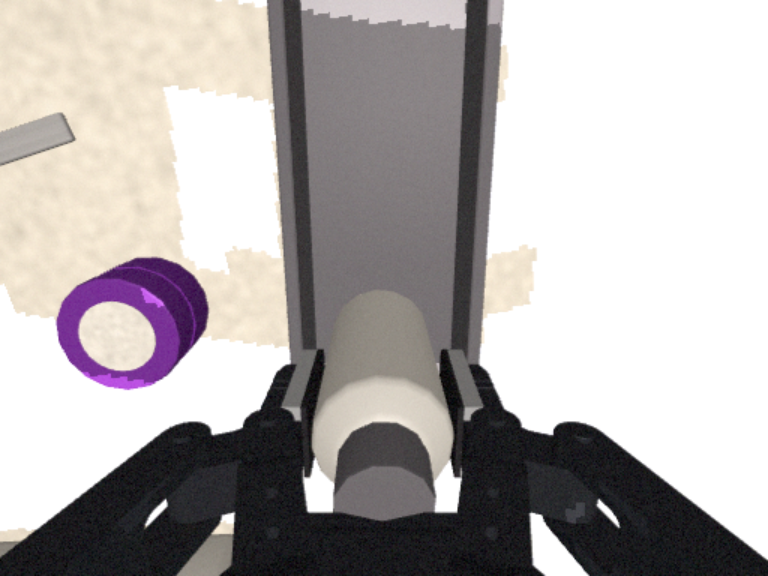

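Call:
drive_tool:
  moves:
    - [1, [0, 0, 0.15], 0]
    - [1, [0, 0, 0.3], 0]
    - [1, [0, 0, 0.42], 0]
    - [1, [0, 0, 0.5], 0]
    - [1, [0, 0, 0.53], 0]
    - [1, [0, 0, 0.53], 0]

```text
clock: 35.98
eef_pos: [590.7, -84.9, 46.0]
tcp_rot: [3.129, -0.01, 1.427]
contact_force: [-2.0, 0.9, 4.8]
opening: 0.463
```

Contact felt at the expected height; release and retreat.

Call:
drive_tool:
  moves:
    - [0.48, [0, 0, 0], 0]
    - [0.4, [0, 0, 0], 0]
    - [0.2, [0, 0, 0], 0]
    - [0, [0, 0, 0], 0]
    - [0, [0, 0, 0], 0]
    - [0, [0, 0, -2], 0]
    - [0, [0, 0, -5], 0]
    - [0, [0, 0, -9], 0]
    - [0, [0, 0, -13], 0]
    - [0, [0, 0, -13.2], 0]

```text
clock: 37.22
eef_pos: [591.0, -86.3, 182.7]
tcp_rot: [3.121, -0.01, 1.427]
contact_force: [0.5, -0.1, 0.4]
opening: 1.002
```

Run:
```python
from h import *
goto(428.2,298.7,178,np.pi/2+TY)
f,T=cam('wrist');im=f['color'][:,:,::-1].copy()
cv2.imwrite('pics/w15.png',cv2.resize(cv2.convertScaleAbs(im,alpha=1.6),None,fx=1.5,fy=1.5))
```

```text
TCP [591.  -86.3 182.7] [ 3.121 -0.01   1.427] q [-0.15  0.35  1.76  0.01  1.02 -0.02] F [ 0.5 -0.1  0.4] open 1.002 t 37.23
shift cm [ 35.76 -21.64   0.38] roll deg -1.5
```

View pics/w15.png

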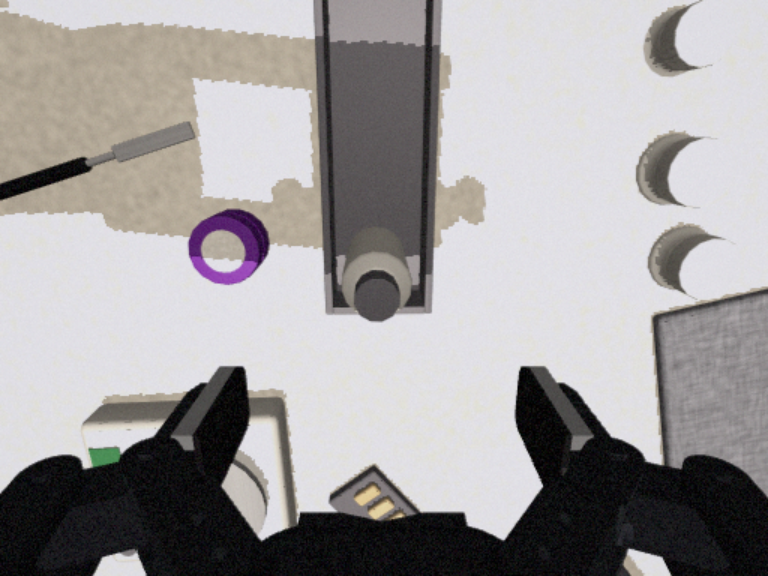

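Call:
drive_tool:
  moves:
    - [0, [2, -1.2, 0], 0]
    - [0, [5.5, -3.3, 0], 0]
    - [0, [9.5, -5.7, 0], 0]
    - [0, [13.5, -8.2, 0], 0]
    - [0, [17.5, -10.6, 0], -0.5]
    - [0, [21.5, -13, 0], -1]
    - [0, [25.5, -15.4, 0], -1.5]
    - [0, [29.5, -17.9, 0], -1.5]
    - [0, [33, -20, 0.2], -1.5]
    - [0, [35.3, -21.4, 0.4], -1.5]
    - [0, [35.7, -21.6, 0.4], -1.5]
    - [0, [35.7, -21.6, 0.4], -1.5]

```text
clock: 38.78
eef_pos: [426.5, 297.9, 176.0]
tcp_rot: [3.125, -0.008, 1.454]
contact_force: [-0.1, -0.1, 0.6]
opening: 1.001
```

Run:
```python
from h import *
goto(428.2,298.7,45,np.pi/2+TY)
f,T=cam('wrist');im=f['color'][:,:,::-1].copy()
print(proj(f,T,np.array([428.2,298.7,84])))
cv2.imwrite('pics/w16.png',im)
```

```text
TCP [426.5 297.9 176. ] [ 3.125 -0.008  1.454] q [ 0.61  0.25  1.92 -0.01  0.96  0.73] F [-0.1 -0.1  0.6] open 1.001 t 38.77
shift cm [-1.00e-02 -6.00e-02  1.31e+01] roll deg 0.1
[254.81620204 193.35776794]
```

View pics/w16.png

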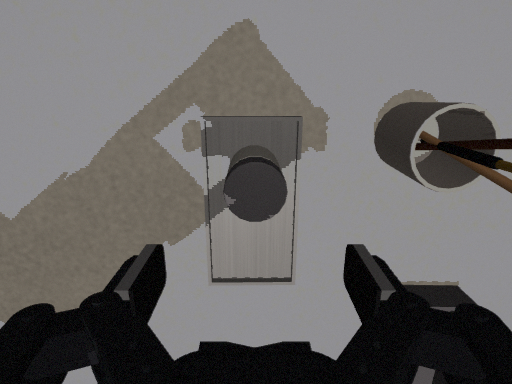

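Call:
drive_tool:
  moves:
    - [0, [0.1, 0, 3], 0]
    - [0, [0.1, 0, 7], 0]
    - [0, [0.1, 0, 10], 0]
    - [0, [0.1, 0, 12], 0]
    - [0, [0.1, 0, 12.9], 0]
    - [0, [0.1, 0, 13.2], 0]
    - [0, [0.1, 0, 13.2], 0]
    - [0.25, [0.1, 0, 13.2], 0]
    - [0.4, [0.1, 0, 13.2], 0]
    - [1, [0.1, 0, 13.2], 0]
    - [1, [0.1, 0, 13.2], 0]
    - [1, [0.1, 0, 13.2], 0]

```text
clock: 40.33
eef_pos: [429.6, 299.7, 45.0]
tcp_rot: [3.124, -0.009, 1.454]
contact_force: [-2.3, -1.1, 7.0]
opening: 0.601
```

Call:
drive_tool:
  moves:
    - [1, [0, 0, 0], 0]
    - [1, [0, 0, 0], 0]

```text
clock: 40.58
eef_pos: [429.6, 299.7, 45.1]
tcp_rot: [3.124, -0.009, 1.454]
contact_force: [-0.5, -0.2, 1.3]
opening: 0.598
```

Run:
```python
from h import *
goto(*rack(0,-40),150,np.pi/2+RY)
```

```text
TCP [429.6 299.7  45.1] [ 3.124 -0.009  1.454] q [ 0.61  0.45  2.   -0.01  0.67  0.73] F [-0.5 -0.2  1.3] open 0.598 t 40.58
shift cm [-31.34  20.85 -10.41] roll deg 1.5
```

Call:
drive_tool:
  moves:
    - [1, [0, 0, -1], 0]
    - [1, [0, 0, -3], 0]
    - [1, [0, 0, -6.5], 0]
    - [1, [-1, 0.7, -10], 0]
    - [1, [-4, 2.7, -11], 0]
    - [1, [-8.5, 5.6, -11], 0]
    - [1, [-13, 8.6, -11], 0.5]
    - [1, [-17.5, 11.6, -11], 1]
    - [1, [-22, 14.6, -11], 1.5]
    - [1, [-26.5, 17.6, -11], 1.5]
    - [1, [-30, 20, -10.5], 1.5]
    - [1, [-31.3, 20.8, -10.4], 1.5]

```text
clock: 42.08
eef_pos: [598.2, -38.3, 150.0]
tcp_rot: [3.124, -0.009, 1.425]
contact_force: [-0.4, 0.2, -2.1]
opening: 0.6
```

Call:
drive_tool:
  moves:
    - [1, [0, 0, 0], 0]
    - [1, [0, 0, 0], 0]

```text
clock: 42.32
eef_pos: [597.6, -37.3, 150.1]
tcp_rot: [3.125, -0.01, 1.426]
contact_force: [0.9, 0.4, -1.5]
opening: 0.598
```

Run:
```python
from h import *
s=r.sense();goto(*rack(0,-40),46,np.pi/2+RY)
f,T=cam('wrist');im=f['color'][:,:,::-1].copy()
for P in [((*rack(a,b),40)) for a in(-35,-30,30,35) for b in (-50,0,125,130)]:
    cv2.circle(im,tuple(int(v) for v in proj(f,T,np.array(P)).round()),1,(0,255,255),-1)
zb=s['eef_pos'][2]-41.1
for dy in (-4,-2,0,2,4):
    e=np.array([s['eef_pos'][0],s['eef_pos'][1]])+rack(0,dy+26)-C
    print(dy,(proj(f,T,np.array([*e,zb]))*1.5).round(1))
cv2.imwrite('pics/w17.png',cv2.resize(cv2.convertScaleAbs(im,alpha=1.6),None,fx=1.5,fy=1.5))
```

```text
TCP [597.6 -37.3 150.1] [ 3.125 -0.01   1.426] q [-0.07  0.39  1.78  0.01  0.96  0.07] F [ 0.9  0.4 -1.5] open 0.598 t 42.33
shift cm [-0.02 -0.15 10.41] roll deg -0.1
-4 [380.7 280.7]
-2 [380.7 276.1]
0 [380.7 271.4]
2 [380.6 266.8]
4 [380.6 262.1]
```

View pics/w17.png

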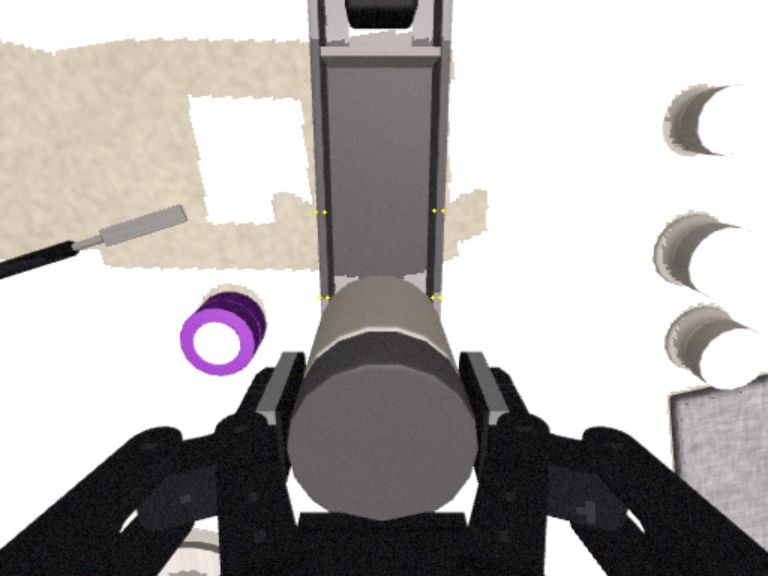

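Call:
drive_tool:
  moves:
    - [1, [0.3, -0.2, 1], 0]
    - [1, [0.3, -0.2, 2.5], 0]
    - [1, [0.3, -0.2, 4], 0]
    - [1, [0.3, -0.2, 5.3], 0]
    - [1, [0.3, -0.2, 6], 0]
    - [1, [0.3, -0.2, 6], 0]
    - [1, [0.3, -0.2, 6], 0]

```text
clock: 43.25
eef_pos: [597.5, -33.5, 90.5]
tcp_rot: [3.124, -0.01, 1.426]
contact_force: [-0.5, 0.1, -2.0]
opening: 0.598
```

Run:
```python
from h import *
s=r.sense();goto(*rack(0,-37),46,np.pi/2+RY)
f,T=cam('wrist');im=f['color'][:,:,::-1].copy()
for P in [((*rack(a,b),40)) for a in(-35,-30,30,35) for b in (-40,-20,0,20,40)]:
    cv2.circle(im,tuple(int(v) for v in proj(f,T,np.array(P)).round()),1,(0,255,255),-1)
cv2.imwrite('pics/w18.png',cv2.resize(cv2.convertScaleAbs(im[100:300,130:380],alpha=1.6),None,fx=3.2,fy=3))
```

```text
TCP [597.5 -33.5  90.5] [ 3.124 -0.01   1.426] q [-0.06  0.47  1.82  0.01  0.84  0.07] F [-0.5  0.1 -2. ] open 0.598 t 43.25
shift cm [-0.04  0.01  4.45] roll deg -0.1
```

View pics/w18.png

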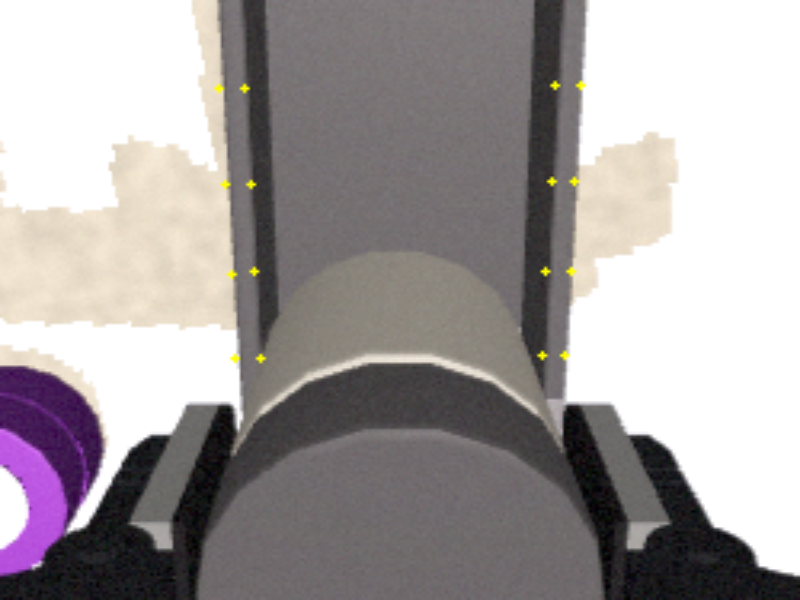

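Call:
drive_tool:
  moves:
    - [1, [-0.05, 0.12, 0.3], 0]
    - [1, [-0.05, 0.12, 0.8], 0]
    - [1, [-0.05, 0.12, 1.3], 0]
    - [1, [-0.05, 0.12, 1.8], 0]
    - [1, [-0.05, 0.12, 2.2], 0]
    - [1, [-0.05, 0.12, 2.5], 0]
    - [1, [-0.05, 0.12, 2.5], 0]

```text
clock: 44.18
eef_pos: [599.0, -34.0, 65.4]
tcp_rot: [3.124, -0.01, 1.426]
contact_force: [0.0, -0.2, -1.8]
opening: 0.603
```

Run:
```python
from h import *
s=r.sense();goto(*rack(0,-37),46,np.pi/2+RY)
f,T=cam('wrist');im=f['color'][:,:,::-1].copy()
cv2.imwrite('pics/w19.png',cv2.resize(cv2.convertScaleAbs(im[100:300,130:380],alpha=1.6),None,fx=3.2,fy=3))
```

```text
TCP [599.  -34.   65.4] [ 3.124 -0.01   1.426] q [-0.06  0.51  1.82  0.01  0.79  0.07] F [ 0.  -0.2 -1.8] open 0.603 t 44.17
shift cm [ 0.01 -0.1   1.94] roll deg -0.1
```

View pics/w19.png

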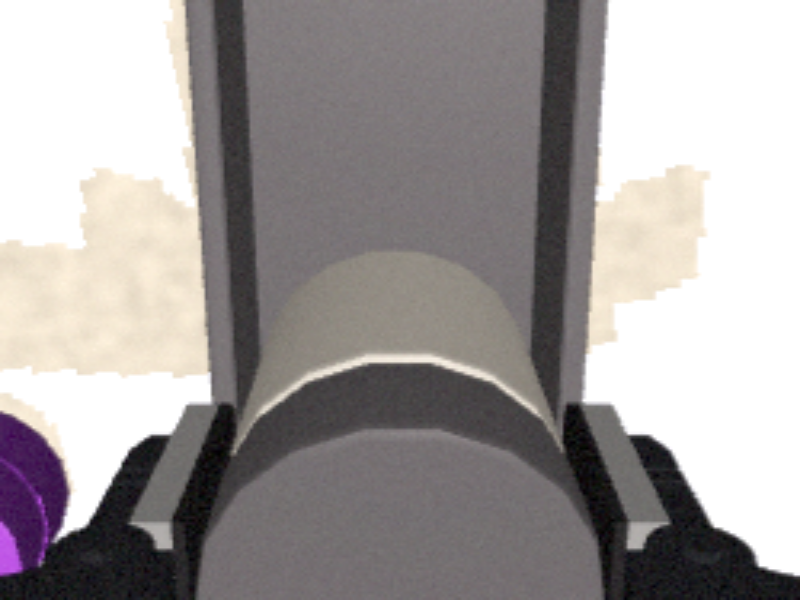

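Call:
drive_tool:
  moves:
    - [1, [0, 0, 0.4], 0]
    - [1, [0, 0, 0.8], 0]
    - [1, [0, 0, 1.2], 0]
    - [1, [0, 0, 1.5], 0]
    - [1, [0, 0, 1.7], 0]
    - [1, [0, 0, 1.82], 0]
    - [1, [0, 0, 1.9], 0]
    - [1, [0, 0, 1.95], 0]
    - [1, [0, 0, 1.98], 0]
    - [1, [0, 0, 1.98], 0]

```text
clock: 45.48
eef_pos: [599.7, -33.9, 46.1]
tcp_rot: [3.124, -0.01, 1.426]
contact_force: [-0.9, 0.7, 0.9]
opening: 0.598
```

Call:
drive_tool:
  moves:
    - [1, [0, 0, 0.05], 0]
    - [1, [0, 0, 0.05], 0]
    - [0.36, [0, 0, 0.03], 0]
    - [0.25, [0, 0, 0.03], 0]
    - [0.1, [0, 0, 0.03], 0]
    - [0, [0, 0, 0.03], 0]
    - [0, [0, 0, 0.03], 0]
    - [0, [0, 0, -2], 0]
    - [0, [0, 0, -5], 0]
    - [0, [0, 0, -9], 0]
    - [0, [0, 0, -11], 0]
    - [0, [0, 0, -11], 0]

```text
clock: 46.98
eef_pos: [598.6, -34.7, 157.7]
tcp_rot: [3.12, -0.01, 1.426]
contact_force: [-0.2, -0.3, -0.3]
opening: 0.999
```

Run:
```python
from h import *
s=r.sense();goto(*rack(0,94),66,np.pi/2+RY)
f,T=cam('wrist');im=f['color'][:,:,::-1].copy()
def inv(p): d=p[:2]-C; c,s=np.cos(RY),np.sin(RY); return np.array([d[0]*c+d[1]*s,-d[0]*s+d[1]*c]).round(1)
for t,z in (('stout_bottle',5),('slim_bottle',5),('divider_face',27)):
    for o in r.spot_point(t,'wrist')[:1]: print(t,o['score'],np.round(o['at']),inv(ray(f,T,o['at'],z)))
cv2.imwrite('pics/w20.png',cv2.resize(cv2.convertScaleAbs(im,alpha=1.6),None,fx=1.5,fy=1.5))
```

```text
TCP [598.6 -34.7 157.7] [ 3.12  -0.01   1.426] q [-0.07  0.38  1.77  0.01  0.97  0.07] F [-0.2 -0.3 -0.3] open 0.999 t 46.98
shift cm [13.11 -0.26  9.29] roll deg -0.1
stout_bottle 0.68 [252. 178.] [  0.3 -40.9]
slim_bottle 0.94 [252. 226.] [  0.3 -92.7]
divider_face 0.96 [250.  48.] [-0.2 75.4]
```

View pics/w20.png

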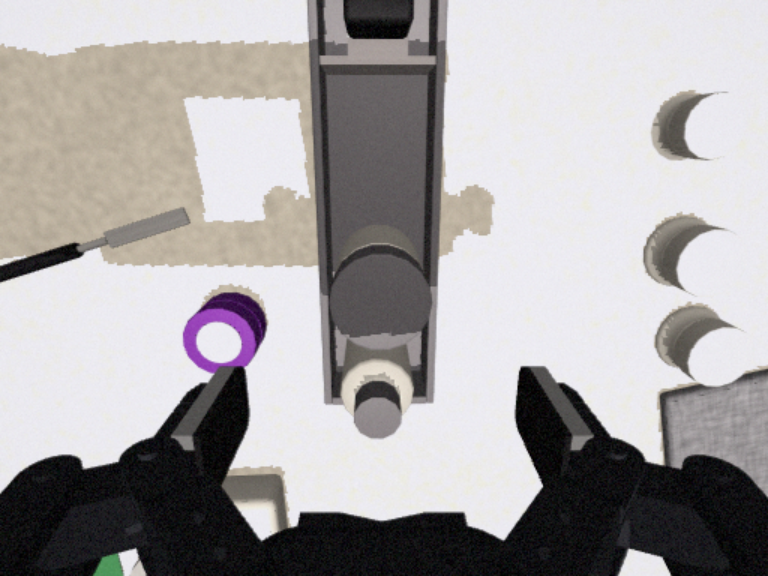

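Call:
drive_tool:
  moves:
    - [0, [2, 0, 0], 0]
    - [0, [5, -0.1, 0], 0]
    - [0, [8.5, -0.2, 0], 0]
    - [0, [11.5, -0.3, 0], 0]
    - [0, [13, -0.3, 0], 0]
    - [0, [13, -0.3, 2], 0]
    - [0, [13, -0.3, 5], 0]
    - [0, [13, -0.3, 8], 0]
    - [0, [13, -0.3, 9.5], 0]
    - [0, [13, -0.3, 9.8], 0]
    - [0, [13, -0.3, 9.8], 0]
    - [0, [13, -0.3, 9.8], 0]
  grip_force: 25

```text
clock: 48.68
eef_pos: [614.9, 95.3, 59.0]
tcp_rot: [3.124, -0.01, 1.426]
contact_force: [0.3, 0.1, 0.8]
opening: 1.001
```

Run:
```python
from h import *
s=r.sense();goto(*rack(0,93),50,np.pi/2+RY)
f,T=cam('wrist');im=f['color'][:,:,::-1].copy()
def inv(p): d=p[:2]-C; c,s=np.cos(RY),np.sin(RY); return np.array([d[0]*c+d[1]*s,-d[0]*s+d[1]*c]).round(1)
print(inv(s['eef_pos']),[(o['score'],inv(ray(f,T,o['at'],27))) for o in r.spot_point('divider_face','wrist')[:1]])
print(proj(f,T,np.array([*rack(0,93),81])))
cv2.imwrite('pics/w21.png',cv2.convertScaleAbs(im,alpha=1.6))
```

```text
TCP [614.9  95.3  59. ] [ 3.124 -0.01   1.426] q [0.15 0.54 1.78 0.01 0.8  0.29] F [0.3 0.1 0.8] open 1.001 t 48.67
shift cm [-0.    0.19  0.9 ] roll deg -0.1
[-2.1 93. ] []
[260.70739305 274.65788096]
```

View pics/w21.png

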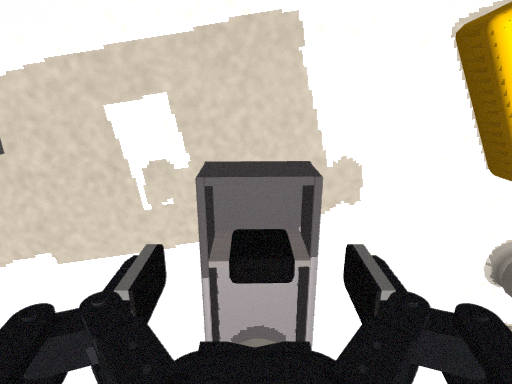

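Call:
drive_tool:
  moves:
    - [0, [0, 0.2, 0.4], 0]
    - [0, [0, 0.2, 0.8], 0]
    - [0, [0, 0.2, 0.9], 0]
    - [0, [0, 0.2, 0.9], 0]
    - [0.3, [0, 0.2, 0.9], 0]
    - [0.5, [0, 0.2, 0.9], 0]
    - [0.6, [0, 0.2, 0.9], 0]
    - [1, [0, 0.2, 0.9], 0]
    - [1, [0, 0.2, 0.9], 0]
    - [1, [0, 0.2, 0.9], 0]
    - [1, [0, 0.2, 0.9], 0]

```text
clock: 50.15
eef_pos: [618.0, 95.1, 50.3]
tcp_rot: [3.122, -0.01, 1.426]
contact_force: [4.4, -0.1, -0.6]
opening: 0.348
```

Run:
```python
from h import *
s=r.sense();goto(*rack(0,9),s['eef_pos'][2],np.pi/2+RY)
f,T=cam('wrist');im=f['color'][:,:,::-1].copy()
cv2.imwrite('pics/w22.png',cv2.convertScaleAbs(im,alpha=1.6))
```

```text
TCP [618.   95.1  50.3] [ 3.122 -0.01   1.426] q [0.15 0.56 1.77 0.01 0.79 0.29] F [ 4.4 -0.1 -0.6] open 0.348 t 50.15
shift cm [-8.42 -0.09 -0.09] roll deg -0.1
```

View pics/w22.png

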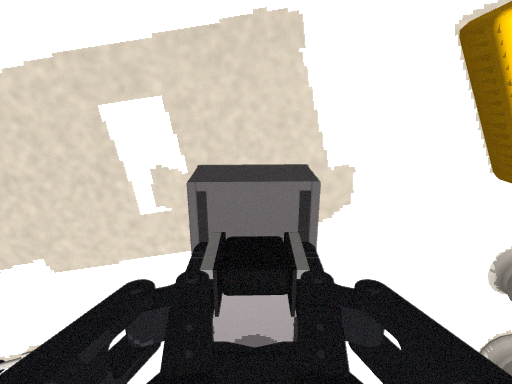

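Call:
drive_tool:
  moves:
    - [1, [-0.5, 0, 0], 0]
    - [1, [-1.3, 0, 0], 0]
    - [1, [-2.3, 0, 0], 0]
    - [1, [-3.3, 0, 0], 0]
    - [1, [-4.3, 0, -0.05], 0]
    - [1, [-5.3, 0, -0.05], 0]
    - [1, [-6.2, 0, -0.1], 0]
    - [1, [-6.9, 0, -0.1], 0]
    - [1, [-7.3, 0, -0.1], 0]
    - [1, [-7.3, 0, -0.1], 0]
    - [1, [-7.3, 0, -0.1], 0]

```text
clock: 51.58
eef_pos: [607.5, 22.1, 50.4]
tcp_rot: [3.122, -0.01, 1.426]
contact_force: [6.2, -1.7, -2.6]
opening: 0.347
```

Run:
```python
from h import *
s=r.sense();goto(*rack(0,9),s['eef_pos'][2],np.pi/2+RY)
f,T=cam('wrist');im=f['color'][:,:,::-1].copy()
cv2.imwrite('pics/w23.png',cv2.convertScaleAbs(im,alpha=1.6))
f,T=cam('scene');im=f['color'][:,:,::-1].copy()
cv2.imwrite('pics/s23.png',cv2.resize(cv2.convertScaleAbs(im[140:250,140:340],alpha=1.6),None,fx=4,fy=4,interpolation=2))
```

```text
TCP [607.5  22.1  50.4] [ 3.122 -0.01   1.426] q [0.03 0.54 1.81 0.01 0.77 0.17] F [ 6.2 -1.7 -2.6] open 0.347 t 51.58
shift cm [-1.05 -0.11 -0.01] roll deg -0.1
```

View pics/w23.png

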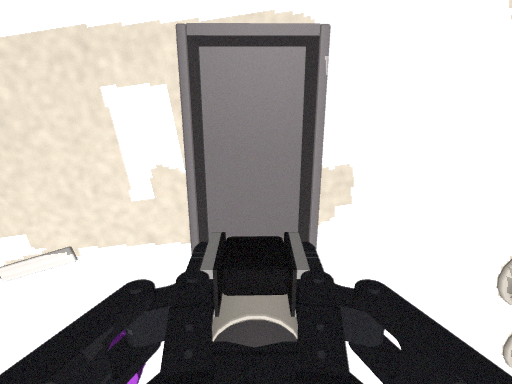

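View pics/s23.png

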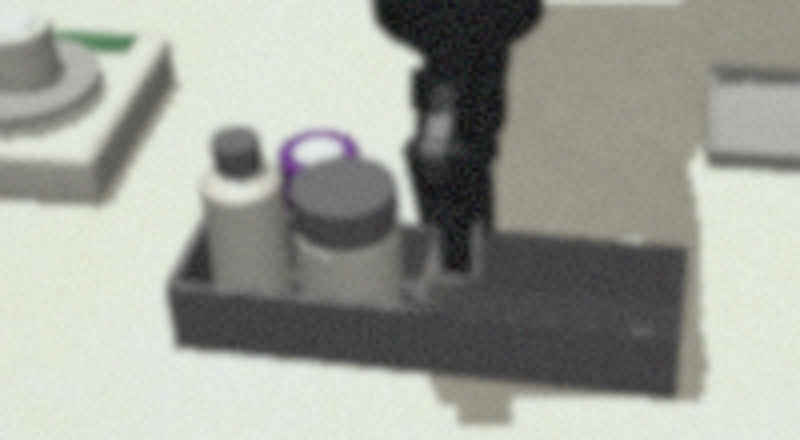

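Call:
drive_tool:
  moves:
    - [1, [-0.2, 0, 0], 0]
    - [1, [-0.5, 0, 0], 0]
    - [1, [-0.8, 0, 0], 0]
    - [1, [-1.0, 0, 0], 0]
    - [1, [-1.0, 0, 0], 0]

```text
clock: 52.3
eef_pos: [606.1, 11.9, 50.3]
tcp_rot: [3.122, -0.009, 1.426]
contact_force: [3.2, -2.2, 1.2]
opening: 0.348
```

Run:
```python
from h import *
s=r.sense();goto(*rack(0,9),s['eef_pos'][2],np.pi/2+RY)
f,T=cam('scene');im=f['color'][:,:,::-1].copy()
cv2.imwrite('pics/s24.png',cv2.resize(cv2.convertScaleAbs(im[140:250,140:340],alpha=1.6),None,fx=4,fy=4,interpolation=2))
```

```text
TCP [606.1  11.9  50.3] [ 3.122 -0.009  1.426] q [0.01 0.53 1.82 0.01 0.77 0.15] F [ 3.2 -2.2  1.2] open 0.348 t 52.3
shift cm [-0.01 -0.11 -0.  ] roll deg -0.1
```

View pics/s24.png

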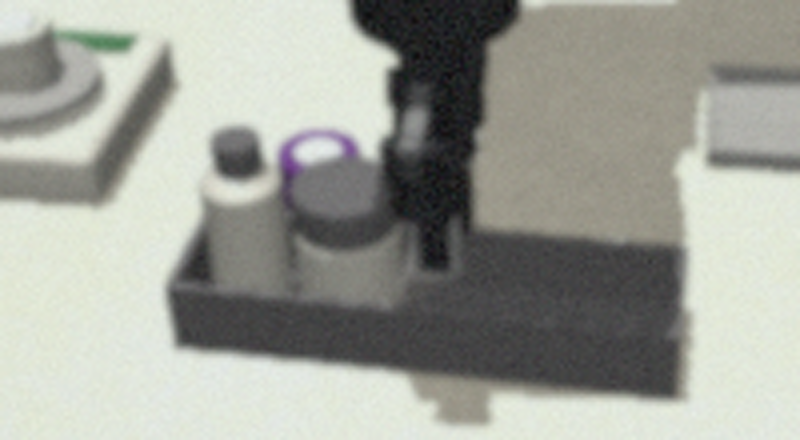

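Call:
drive_tool:
  moves:
    - [1, [-0.1, 0, 0], 0]
    - [1, [-0.2, 0, 0], 0]
    - [1, [-0.3, 0, 0], 0]
    - [1, [-0.4, 0, 0], 0]
    - [1, [-0.4, 0, 0], 0]

```text
clock: 52.98
eef_pos: [605.5, 7.9, 50.3]
tcp_rot: [3.122, -0.009, 1.426]
contact_force: [3.5, 0.8, 2.5]
opening: 0.35
```

Call:
drive_tool:
  moves:
    - [0.5, [0, 0, 0], 0]
    - [0.3, [0, 0, 0], 0]
    - [0, [0, 0, 0], 0]
    - [0, [0, 0, 0], 0]
    - [0, [0, 0, 0], 0]
    - [0, [0, 0, -2], 0]
    - [0, [0, 0, -5], 0]
    - [0, [0, 0, -9], 0]
    - [0, [1, 0, -11], 0]
    - [0, [1, 0, -11], 0]

```text
clock: 54.22
eef_pos: [606.1, 17.4, 163.3]
tcp_rot: [3.117, -0.01, 1.427]
contact_force: [-0.6, 0.0, -0.1]
opening: 0.996
```

Run:
```python
from h import *
s=r.sense();goto(*rack(0,9),s['eef_pos'][2],np.pi/2+RY)
def inv(p): d=p[:2]-C; c,s=np.cos(RY),np.sin(RY); return np.array([d[0]*c+d[1]*s,-d[0]*s+d[1]*c]).round(1)
for n in ('wrist','scene'):
  f,T=cam(n);im=f['color'][:,:,::-1].copy()
  for t,z in (('stout_bottle',5),('slim_bottle',5),('divider_face',27)):
    for o in r.spot_point(t,n)[:1]: print(n,t,round(o['score'],2),np.round(o['at']),inv(ray(f,T,o['at'],z)))
  if n=='wrist':cv2.imwrite('pics/w25.png',cv2.resize(cv2.convertScaleAbs(im,alpha=1.6),None,fx=1.5,fy=1.5))
  else: cv2.imwrite('pics/s25.png',cv2.resize(cv2.convertScaleAbs(im[140:250,140:340],alpha=1.6),None,fx=4,fy=4,interpolation=2))
```

```text
TCP [606.1  17.4 163.3] [ 3.117 -0.01   1.427] q [0.02 0.38 1.76 0.01 0.98 0.16] F [-0.6  0.  -0.1] open 0.996 t 54.23
shift cm [-0.56 -0.03 -0.01] roll deg -0.1
wrist stout_bottle 0.95 [251. 224.] [  0.4 -39.8]
scene stout_bottle 0.63 [230. 220.] [  8.8 -34.6]
scene slim_bottle 0.74 [358. 170.] [-220.7  229.3]
scene divider_face 0.86 [241. 210.] [ -1.4 -12.2]
```

View pics/w25.png

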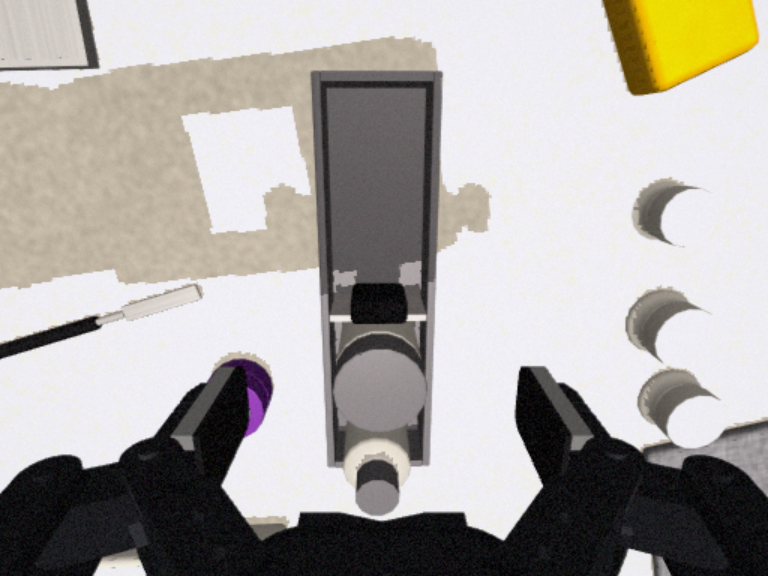

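View pics/s25.png

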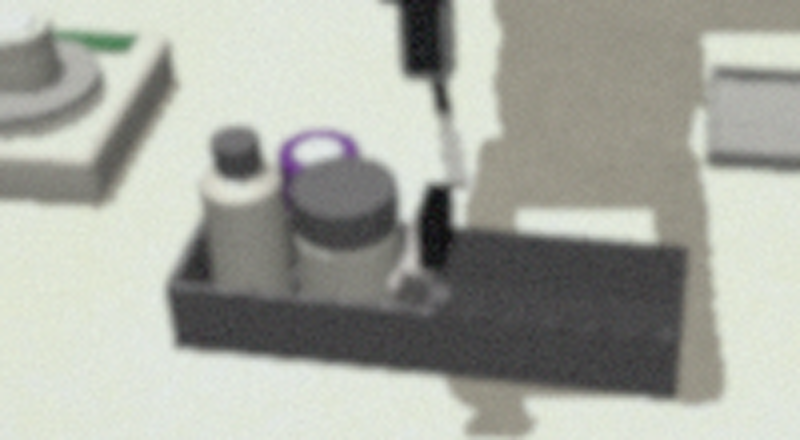

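Call:
drive_tool:
  moves:
    - [0, [0, -1, -2], 0]
    - [0, [0, -3, -4], 0]
    - [0, [0, -7, -6], 0]
    - [0, [0, -11, -8], 0]
    - [0, [0, -15, -9], 0]
    - [0, [0, -19, -9], 0]
    - [0, [0, -21, -9], 0]
    - [0, [0, -21, -9], 0]
    - [0, [0, -21, -9], 0]

```text
clock: 55.75
eef_pos: [396.0, 46.6, 246.2]
tcp_rot: [3.122, -0.009, 1.426]
contact_force: [0.2, 0.9, -0.4]
opening: 0.999
```

Run:
```python
from h import *
def inv(p): d=p[:2]-C; c,s=np.cos(RY),np.sin(RY); return np.array([d[0]*c+d[1]*s,-d[0]*s+d[1]*c]).round(1)
for n in ('top',):
  f,T=cam(n);im=f['color'][:,:,::-1].copy()
  for t,z in (('stout_bottle',5),('slim_bottle',5),('divider_face',27),('low_jar',48),('brush_pot',0)):
    for o in r.spot_point(t,n)[:2]: print(n,t,round(o['score'],2),np.round(o['at']),inv(ray(f,T,o['at'],z)),ray(f,T,o['at'],z).round(1))
  for P,z in (((-0,-92.5),105),((0,-40),85)): print(proj(f,T,np.array([*rack(*P),z])))
  cv2.imwrite('pics/top25.png',cv2.resize(cv2.convertScaleAbs(im[140:300,200:400],alpha=1.6),None,fx=4,fy=3.7,interpolation=2))
```

```text
top stout_bottle 0.78 [283. 178.] [  1.9 -46.6] [599.  -43.4   5. ]
top slim_bottle 0.75 [303. 184.] [ -4.3 -98.2] [585.5 -93.5   5. ]
top divider_face 0.46 [274. 173.] [  6.8 -21.1] [607.4 -18.9  27. ]
top divider_face 0.35 [164. 246.] [-214.  214.] [422.4 245.3  27. ]
top low_jar 0.69 [371. 245.] [-128.3 -274.8] [ 437.6 -250.8   48. ]
top low_jar 0.63 [292. 219.] [-98.  -81.4] [495.1 -63.6  48. ]
top brush_pot 0.89 [144. 179.] [-57.7 303.1] [589.7 311.2   0. ]
[306.64213614 175.91753043]
[282.78517009 173.46706868]
```

View pics/top25.png

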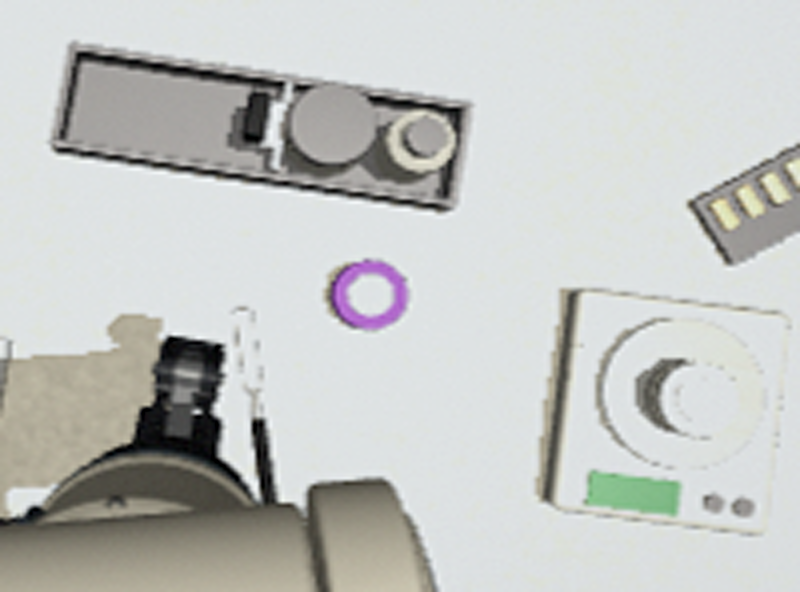

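Run:
```python
from rig import r
print(r.sign_off())
```

```text
the job is handed in; nothing more can be done
None
```

I handed the job in at about 56 s of the 141 s allowed. The handing-in call reports no verdict, so what follows rests on my own last checks.

I stood both bottles in the steel tray and set the low jar on the middle of the balance pan, touching down at about 6 N. Then I put the slim bottle back at the closed end and the stout one beside it, and slid the divider up against the stout one.

| Check | Measured | Limit |
|---|---|---|
| Slim bottle, rack y | about -92.5 mm | below -80 mm |
| Stout bottle to slim bottle | about 52 mm | below 61 mm |
| Divider face to stout bottle's centre | about 28 mm | below 41 mm |
| Low jar from pan centre | about 2 mm | below 15 mm |

- **At the end:** everything stood upright, the gripper was clear of it all, and the brush pot was where it started to within measuring error.
- **Checks that disagreed:**
  - The network's final points for the two bottles and the divider in the top picture were 6 to 9 mm off these values along the rack. The bottle caps in that picture and the wrist view agreed with the table, so I used those.
  - The network's scene-camera point for the stout bottle was also about 5 mm off along the rack and 9 mm off across it.
  - In the same scene picture it placed the slim bottle on the tray, which was a false detection.

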